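# Start the condenser's retaining ring square

## Robot

A 7-joint arm with a two-finger parallel gripper is mounted at the origin on the work surface. World frame = base frame: x ahead of the robot, y to its left, z up, the work surface at z = 0. Lengths are in m, angles in rad, forces in N, time in s.
With the tool pointing down it reaches from about 0.35 to 0.775 m from the base axis. Payload 3.1 kg.
Tool frame: the origin (TCP) lies on the centre line of the jaws, within the pads' length; the fingertips stand 14 mm ahead of it and the grasp point (between the pads) lies 5 mm behind it (manip.nose_length is the distance from the TCP to the fingertips, in m); z points along the fingers, y is the direction in which the jaws open and shut (so a half turn about z gives the same grasp; the last joint's range is limited). The gripper opens to 85 mm and grips with 20 to 120 N. Pads are 22 mm wide; open, the fingers measure 114 mm over their backs; the gripper's body (76 mm by 85 mm) begins 54 mm behind the grasp point. The pads swing forward as they close: fully open they stand 13 mm farther back than shut.
Start: joints at [1.225, 0.311, 0.014, 1.512, -0.004, 1.319, -0.027], TCP at [0.165, -0.525, 0.245] pointing down, gripper open.
Joint ranges: [-2.7, 2.7], [-0.3, 1.91], [-1.27, 1.3], [0.12, 2.57], [-1.44, 4.58], [0.2, 2.03], [-3.05, 3.05]. Speed limits (rad/s): [2.79, 2.79, 3.14, 3.14, 3.14, 3.14, 3.14].

## Interface

Orientations are given as a unit quaternion [x, y, z, w].
In Python, from workcell import sense, eyes, manip gives the robot as it stands. The module is installed in compiled form; this text tells all that it offers.
- The arm moves only by the shell command python3 -m handwheel 'ROWS' [FORCE]. ROWS is JSON, a list of rows, each an object with "translation": the shift along the tool's x, y, z in m, a list of three; "spin": the turn about the tool's z in rad; "hand": the gripper command: -1 is fully open, 1 is shut, values between are in proportion. In form: [{"translation": [tx, ty, tz], "spin": spin, "hand": hand}, ...]. A call has 1 to 12 rows; each row shifts and turns the commanded pose from where the row before left it, along the tool's axes as they then stand; what a row does not reach is not made up. A row lasts 1/12 s, in which the tool goes at most 41.7 mm and 7.16 degrees, less where a joint would pass 70% of its speed; a pose out of reach is approached as far as the arm can. A call with a gripper value outside its range is refused whole. The fingers move at their own pace and stop on an object; FORCE is the grip in N (left out, the last holds). Time passes only in rows, so rows that do not move let the fingers close. It gives the time, the measured TCP pose, the force and the opening at its end, in the units of the state.
- sense(): the state, without advancing time (a new reading comes with each control period).
- eyes.read_camera(name): name is "side" or "top"; returns the picture (480x640x3 uint8, blue, green, red); there is no depth.
- eyes.get_calibration(name): a dict with "fx", "fy", "cx", "cy" (pixels), "R" (3x3) and "t" (3): a world point X has camera coordinates R X + t. Camera axes: x right, y down, z forward; pixel columns grow to the right and rows downward; lengths in m; the calibration is good to about 2 mm. A picture is of the moment at which its call begins. get_calibration takes no time and is no camera call.
- manip.close_job(): hands the job in, once; it reports no verdict.
The state is a dict: "clock": time; "q": joint angles; "dq": joint speeds; "joint_torque": joint torques, N m; "ee_pos": TCP position; "orientation": TCP orientation; "contact_force": force on the tool from outside, world axes, zero at the start; "moment": the same for the moment, N m; "width": finger opening in m.
Only numpy, scipy, OpenCV 4.12 (cv2) and the standard library are available. Lean on these libraries where they do the work, as an engineer would, in place of code of your own. Each camera call takes 0.05 s, during which the arm holds its last target. There are 200 camera calls.

## Task

The threaded retaining ring lies crooked in the mouth of the condenser. Take the wing-handled ring spanner out of its slanted holder, set it upright and square on the ring so that its two blades drop into the ring's two slots and the ring lies level, and only then start the thread by turning the ring about a quarter turn clockwise. Lift the spanner straight off so the ring stays level, put it back fully home in its holder, let go, keep the fingers off the condenser and leave the other things on the bench where they are.

Things in the scene. Friction and masses are not known exactly. Their poses are not given: they have to be found in the camera images.
- condenser: The microscope condenser, fixed to the bench: a black upright barrel 76 mm in diameter, clamped to a pillar on a cream base plate 130 x 110 mm. Origin on the barrel's axis at bench level, z up. The pillar (82 mm high) stands on the barrel's +x side; nothing of it rises above the ring.
- ring_top (a point): Centre of the ring's top face, 104 mm above the bench. z is the ring's axis, leaning 3 to 5 degrees at the start; a press of 8 to 12 N with a square tool tips it level and it stays as left. x runs along its two slots, opposite each other across the rim: 10 mm wide, 6 mm deep, open above.
- ring (a joint): Angle in rad the ring has been turned on its thread: 0 at the start, growing clockwise seen from above (a quarter turn is 1.57). It turns stiffly (0.1 N m), has no spring and no stop near a quarter turn; its height does not change. The blades have 2 to 3 degrees of play each way in the slots: ease the turn off by that before lifting, for a spanner drawn off under turning load can drag the ring crooked.
- spanner_grip (a point): Centre of the spanner's wing handle: a black block 66 mm long (along its x), 22 mm thick (along its y; take it across this), 40 mm high. z points up along the spanner, from nose to handle. The head's shoulder lies 76 mm below this point, the nose's end 92 mm. The spanner leans with its holder at the start.
- spanner_shoulder (a point): Centre of the flat shoulder under the spanner's head (59 mm diameter, 14 mm high). It meets ring_top when seated. Two blades stick down 5 mm from it, at the two ends of its x diameter, 7.5 mm wide (5.5 mm at the tips); the nose reaches 16 mm below it. Axes as spanner_grip.
- spanner: The whole loose spanner, 112 mm long, about 0.3 kg: handle, steel neck 21 mm thick, head, and a tapered nose (42 mm diameter, 28 mm at its end) that centres it in the ring's bore. Origin at the centre of the nose's end, z up to the handle, x along handle and blades.
- stand_floor (a point): Centre of the inner floor of the spanner's holder, an open cream cup on a base plate 110 x 100 mm fixed to the bench. z is the cup's axis, leaning 0.30 rad (17 degrees) from vertical. Inside 62 mm, mouth flared to 71 mm, rim 37 mm up z. The spanner stands in it with its nose's end on this floor, with 1.5 mm of play round.
- eyepiece: Bystander: a black microscope eyepiece standing on its eye end, 41 mm diameter, 64 mm high; origin under its centre.
- objective: Bystander: a metal objective standing up, 31 mm diameter, 49 mm high; origin under its centre.
- dish: Bystander: a clear covered dish, 63 mm diameter, 13 mm high; origin under its centre.
- marker: Bystander: a white marker pen lying down, 127 mm long, 16 mm thick, along its x.
- lens_cap: Bystander: a dark round lens cap, 72 mm diameter, 13 mm high; origin under its centre.
- screwdriver: Bystander: a screwdriver with black handle lying on the bench, 170 mm long, along its x.
- tissue_box: Bystander: a cream lens-tissue box 85 x 125 x 60 mm; origin under its centre.
- condenser_mouth (a point): Centre of the barrel's open mouth, 100 mm above the bench. The brass retaining ring lies in it: 62 mm outside, 45 mm bore, 10 mm thick. The bore is clear to 24 mm below the mouth.

How it is judged:
By the outcome, as a careful person would: the job done as asked, in the order asked, and still so for the second after the job is handed in, with the robot touching nothing.
It also fails if it takes over 54 s, if anything falls off the work surface, if the arm or the gripper's body presses on something with over 40 N, if the wrist force passes 120 N, or if a joint passes its speed limit or range.

## Working session

There is one attempt and no reset: what is moved stays moved. The work goes in short steps, Python scripts to look and compute and a shell command to move; the robot and the scene stay as the last step left them, time stands still between calls to the robot, and variables do not carry over. Pictures are saved under pics/ and viewed, about 8 in all and at most 12, crops included, and the job is handed in when it is done.

```bash
mkdir -p pics; ls; python3 - <<'E'
from workcell import sense, eyes, manip
import cv2,numpy as np
s=sense(); print({k:np.round(v,3).tolist() for k,v in s.items()}, manip.nose_length)
for n in("top","side"):
    c=eyes.get_calibration(n); print(n,{k:np.round(v,4).tolist() for k,v in c.items()})
    cv2.imwrite(f"pics/{n}0.png",eyes.read_camera(n))
E
```

```text
pics
{'clock': 0.0, 'q': [1.225, 0.312, 0.014, 1.513, -0.004, 1.319, -0.027], 'dq': [0.001, 0.001, 0.0, 0.001, 0.0, 0.002, 0.001], 'joint_torque': [0.0, -37.992, 0.146, -23.059, 0.012, 0.014, -0.0], 'ee_pos': [0.164, -0.524, 0.244], 'orientation': [0.988, 0.151, -0.0, -0.001], 'contact_force': [-0.538, -0.168, 0.608], 'moment': [-0.015, 0.009, 0.029], 'width': 0.085} 0.014
top {'fx': 474.2752, 'fy': 474.2752, 'cx': 317.9447, 'cy': 241.2293, 'R': [[-0.0166, -0.9996, 0.0227], [-0.9986, 0.0154, -0.0506], [0.0503, -0.0235, -0.9985]], 't': [-0.006, 0.5479, 1.2568]}
side {'fx': 532.0633, 'fy': 532.0633, 'cx': 324.0264, 'cy': 244.7415, 'R': [[0.9893, -0.145, -0.0152], [-0.1159, -0.7189, -0.6853], [0.0885, 0.6798, -0.7281]], 't': [-0.5491, 0.14, 1.069]}
```

View pics/top0.png

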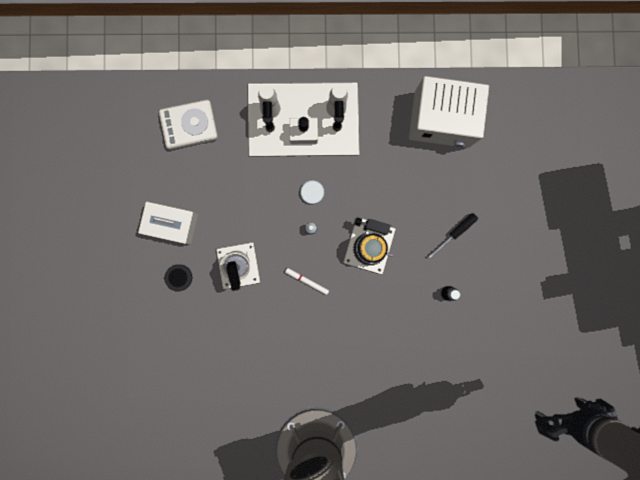

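View pics/side0.png

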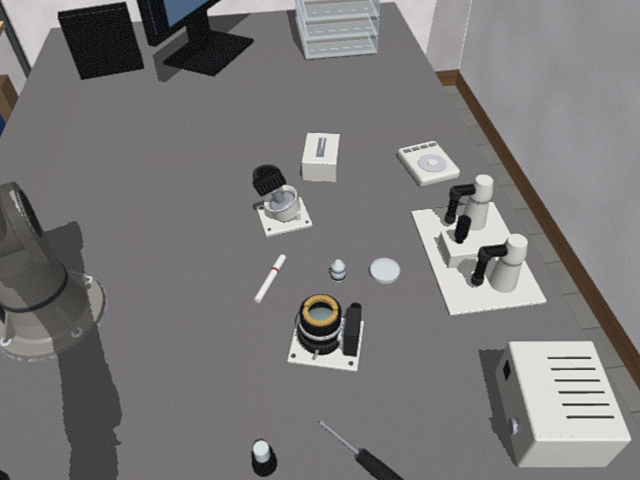

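```bash
python3 - <<'E'
import cv2,numpy as np
t=cv2.imread("pics/top0.png"); s=cv2.imread("pics/side0.png")
f=lambda im,x,y,w,h:cv2.resize(im[y:y+h,x:x+w],(400,300),interpolation=cv2.INTER_CUBIC)
a=np.vstack([np.hstack([f(t,340,220,64,48),f(t,205,240,64,48)]),np.hstack([f(s,288,288,64,48),f(s,240,155,88,66)])])
cv2.imwrite("pics/crop1.png",a)
E
```

```text
(no output)
```

View pics/crop1.png

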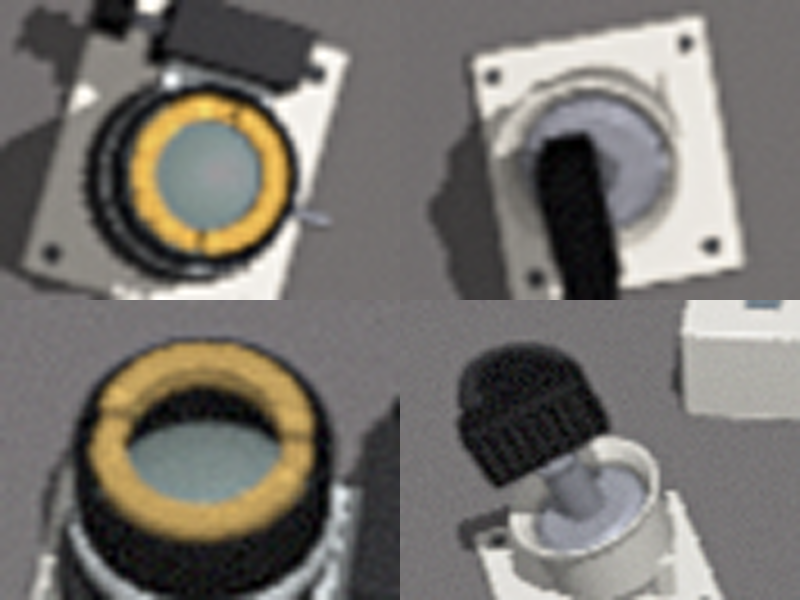

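```bash
cat > h.py <<'E'
import numpy as np,cv2
from workcell import sense,eyes,manip
def ray(n,p):
    c=eyes.get_calibration(n);R=np.array(c["R"]);t=np.array(c["t"])
    d=R.T@np.array([(p[0]-c["cx"])/c["fx"],(p[1]-c["cy"])/c["fy"],1]);return -R.T@t,d
def onz(n,p,z):
    o,d=ray(n,p);return o+d*(z-o[2])/d[2]
def tri(pt,ps):
    (o1,d1),(o2,d2)=ray("top",pt),ray("side",ps)
    s=np.linalg.lstsq(np.c_[d1,-d2],o2-o1,rcond=None)[0]
    a,b=o1+d1*s[0],o2+d2*s[1];return (a+b)/2,np.linalg.norm(a-b)
def proj(n,X):
    c=eyes.get_calibration(n);v=np.array(c["R"])@X+np.array(c["t"]);return np.array([c["fx"]*v[0]/v[2]+c["cx"],c["fy"]*v[1]/v[2]+c["cy"]])
def big(m):
    cs,_=cv2.findContours(m.astype(np.uint8),cv2.RETR_EXTERNAL,cv2.CHAIN_APPROX_NONE);return max(cs,key=cv2.contourArea)
def sub(im,x0,y0,x1,y1,k=4):
    return cv2.resize(im[y0:y1,x0:x1],None,fx=k,fy=k,interpolation=cv2.INTER_CUBIC).astype(int)
def up(p,x0,y0,k=4): return (np.array(p)+.5)/k-.5+[x0,y0]
E
python3 - <<'E'
from h import *
np.set_printoptions(precision=4,suppress=True)
for n,b in(("top",(350,225,400,275)),("side",(290,285,350,345))):
    im=cv2.imread(f"pics/{n}0.png");s=sub(im,*b)
    m=(s[...,2]-s[...,0]>50); e=cv2.fitEllipse(cv2.convexHull(big(m)))
    c=up(e[0],b[0],b[1]);print(n,"ring",c,e[1:],onz(n,c,.104))
for n,a,b in(("top",(377.9,238.1),(372,258.4)),("side",(306.1,305.9),(335.5,309.9))):
    A,B=onz(n,a,.104),onz(n,b,.104);d=A-B;print(n,"slot mid",(A+B)/2,"len",np.linalg.norm(d),"dir",np.degrees(np.arctan2(d[1],d[0]))%180)
R={}
for n,b in(("top",(215,250,255,300)),("side",(245,155,295,210))):
    im=cv2.imread(f"pics/{n}0.png");s=sub(im,*b)
    k=big(s.max(2)<52);r=cv2.minAreaRect(k);x=cv2.boxPoints(r);print(n,"handle",up(r[0],*b[:2]),np.array(r[1])/4,up(x,*b[:2]).round(1).tolist())
    R[n]=up(r[0],*b[:2])
print(tri(R["top"],R["side"]))
b=(208,235,265,298);im=cv2.imread("pics/top0.png");s=sub(im,*b)
k=big(s.min(2)>150);k=cv2.approxPolyDP(cv2.convexHull(k),12,True)[:,0];
for p in k: print("plate",up(p,*b[:2]),onz("top",up(p,*b[:2]),.008))
E
```

```text
top ring [373.1008 247.4956] ((102.47024536132812, 103.79631042480469), 146.70431518554688) [ 0.5255 -0.1499  0.104 ]
side ring [320.0414 309.9995] ((127.13298797607422, 144.150390625), 88.48287200927734) [ 0.5276 -0.1495  0.104 ]
top slot mid [ 0.5235 -0.1545  0.104 ] len 0.05286564283986881 dir 162.4894436156716
side slot mid [ 0.5294 -0.1452  0.104 ] len 0.05289751459914172 dir 161.50246234952465
top handle [232.7339 275.6334] [28.5843 10.7578] [[224.6, 262.7], [235.1, 260.6], [240.9, 288.6], [230.3, 290.7]]
side handle [266.6315 178.08  ] [26.7665 30.4917] [[247.0, 173.1], [274.1, 159.2], [286.3, 183.1], [259.1, 196.9]]
(array([0.4612, 0.195 , 0.1314]), np.float64(0.0013370343103945523))
plate [252.375 242.125] [0.5484 0.1611 0.008 ]
plate [259.375 281.625] [0.4424 0.1435 0.008 ]
plate [240.375 285.375] [0.4333 0.1942 0.008 ]
plate [219.625 264.125] [0.4908 0.249  0.008 ]
plate [216.375 249.625] [0.5297 0.2574 0.008 ]
```

```bash
R='{"translation":[0.0355,-0.021,0],"spin":0,"hand":-1}'; python3 -m handwheel '[{"translation":[0.0355,-0.021,0],"spin":0,"hand":-1},{"translation":[0.0355,-0.021,0],"spin":0,"hand":-1},{"translation":[0.0355,-0.021,0],"spin":0,"hand":-1},{"translation":[0.0355,-0.021,0],"spin":0,"hand":-1},{"translation":[0.0355,-0.021,0],"spin":0,"hand":-1},{"translation":[0.0355,-0.021,0],"spin":0,"hand":-1},{"translation":[0.0355,-0.021,0],"spin":0,"hand":-1},{"translation":[0.0355,-0.021,0],"spin":0,"hand":-1},{"translation":[0.0355,-0.021,0],"spin":0,"hand":-1},{"translation":[0.0355,-0.021,0],"spin":0,"hand":-1},{"translation":[0.0355,-0.021,0],"spin":0,"hand":-1},{"translation":[0.0355,-0.021,0],"spin":0,"hand":-1}]'
```

```text
clock: 1.1
ee_pos: [0.4963, -0.1552, 0.245]
orientation: [0.988, 0.151, -0.0, -0.0]
contact_force: [-0.0, -0.4, -0.1]
width: 0.0856
```

```bash
python3 -m handwheel '[{"translation":[0,0,0],"spin":-0.12,"hand":-1},{"translation":[0,0,0],"spin":-0.12,"hand":-1},{"translation":[0,0,0],"spin":-0.12,"hand":-1},{"translation":[0,0,0],"spin":-0.12,"hand":-1},{"translation":[0,0,0],"spin":-0.12,"hand":-1},{"translation":[0,0,0],"spin":-0.12,"hand":-1},{"translation":[0,0,0],"spin":-0.12,"hand":-1},{"translation":[0,0,0],"spin":-0.12,"hand":-1},{"translation":[0,0,0],"spin":-0.12,"hand":-1},{"translation":[0,0,0],"spin":-0.12,"hand":-1},{"translation":[0,0,0],"spin":-0.12,"hand":-1},{"translation":[0,0,0],"spin":-0.12,"hand":-1}]' && python3 -m handwheel '[{"translation":[0,0,0],"spin":-0.12,"hand":-1},{"translation":[0,0,0],"spin":-0.12,"hand":-1},{"translation":[0,0,0],"spin":-0.12,"hand":-1},{"translation":[0,0,0],"spin":-0.12,"hand":-1},{"translation":[0,0,0],"spin":-0.12,"hand":-1},{"translation":[0,0,0],"spin":-0.12,"hand":-1},{"translation":[0,0,0],"spin":-0.12,"hand":-1},{"translation":[0,0,0],"spin":-0.12,"hand":-1},{"translation":[0,0,0],"spin":-0.12,"hand":-1},{"translation":[0,0,0],"spin":-0.12,"hand":-1},{"translation":[0,0,0],"spin":-0.12,"hand":-1},{"translation":[0,0,0],"spin":-0.12,"hand":-1}]'
cat >> h.py <<'E'
def go(G,yaw=None):
    "tool-axis shift and spin from the measured pose to TCP point G (world), tool x at yaw deg"
    from scipy.spatial.transform import Rotation as Ro
    s=sense();R=Ro.from_quat(s["orientation"]).as_matrix();p=np.array(s["ee_pos"])
    y=np.degrees(np.arctan2(R[1,0],R[0,0]))
    print("t",round(s["clock"],2),"p",p.round(4),"yaw",round(y,2),"F",np.round(s["contact_force"],1),"M",np.round(s["moment"],2),"w",round(s["width"],4),"q7",round(s["q"][6],2))
    if G is not None: print(" shift tool",(R.T@(np.array(G)-p)).round(4))
    if yaw is not None: print(" spin",round(-np.radians((yaw-y+180)%360-180),3))
    return p,y
E
python3 -c "
from h import *
go([.461,.195,.245],190)"
```

```text
clock: 2.1
ee_pos: [0.4952, -0.1569, 0.2447]
orientation: [0.641, 0.767, -0.0, -0.001]
contact_force: [-0.3, 0.3, -0.6]
width: 0.0854
clock: 3.1
ee_pos: [0.4952, -0.1569, 0.2448]
orientation: [-0.024, 1.0, 0.0, -0.001]
contact_force: [0.8, 0.0, -0.3]
width: 0.0852
t 3.1 p [ 0.4952 -0.1569  0.2448] yaw -177.25 F [ 0.8  0.  -0.3] M [0.03 0.02 0.  ] w 0.0852 q7 1.67
 shift tool [ 1.730e-02  3.532e-01 -1.000e-04]
 spin -0.126
```

```bash
python3 -m handwheel '[{"translation":[0.002,0.0393,0],"spin":0,"hand":-1},{"translation":[0.002,0.0393,0],"spin":0,"hand":-1},{"translation":[0.002,0.0393,0],"spin":0,"hand":-1},{"translation":[0.002,0.0393,0],"spin":0,"hand":-1},{"translation":[0.002,0.0393,0],"spin":0,"hand":-1},{"translation":[0.002,0.0393,0],"spin":0,"hand":-1},{"translation":[0.002,0.0393,0],"spin":0,"hand":-1},{"translation":[0.002,0.0393,0],"spin":0,"hand":-1},{"translation":[0.002,0.0393,0],"spin":0,"hand":-1},{"translation":[0,0,0],"spin":-0.06,"hand":-1},{"translation":[0,0,0],"spin":-0.06,"hand":-1},{"translation":[0,0,0],"spin":0,"hand":-1}]'
python3 - <<'E'
from h import *
go([.461,.195,.205],190)
f=lambda im,x,y,w,h:cv2.resize(im[y:y+h,x:x+w],(400,300),interpolation=cv2.INTER_CUBIC)
t=eyes.read_camera("top");s=eyes.read_camera("side")
cv2.imwrite("pics/above.png",np.hstack([f(t,190,230,96,72),f(s,210,120,120,90)]))
E
```

```text
clock: 4.1
ee_pos: [0.462, 0.1967, 0.2447]
orientation: [-0.083, 0.997, -0.0, -0.001]
contact_force: [0.8, -0.6, 0.3]
width: 0.0853
t 4.1 p [0.462  0.1967 0.2447] yaw -170.48 F [ 0.8 -0.6  0.3] M [-0.03  0.01  0.02] w 0.0853 q7 1.04
 shift tool [ 0.0012 -0.0015  0.0397]
 spin -0.008
```

View pics/above.png

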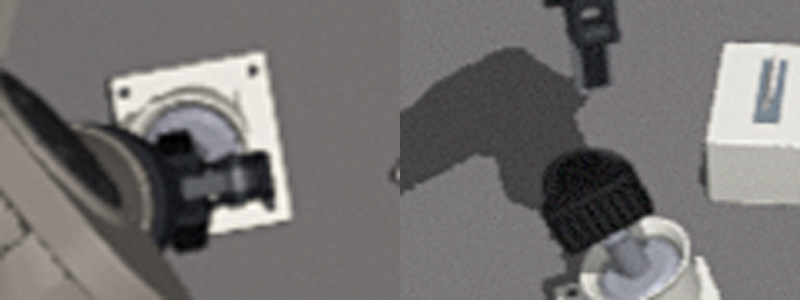

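```bash
python3 -m handwheel '[{"translation":[0.001,-0.001,0.03],"spin":0,"hand":-1},{"translation":[0,0,0.03],"spin":0,"hand":-1},{"translation":[0,0,0.03],"spin":0,"hand":-1},{"translation":[0,0,0.014],"spin":0,"hand":-1},{"translation":[0,0,0.014],"spin":0,"hand":-1},{"translation":[0,0,0],"spin":0,"hand":1},{"translation":[0,0,0],"spin":0,"hand":1},{"translation":[0,0,0],"spin":0,"hand":1},{"translation":[0,0,0],"spin":0,"hand":1},{"translation":[0,0,0],"spin":0,"hand":1},{"translation":[0,0,0],"spin":0,"hand":1}]' 25
python3 -c "
from h import *
go(None)"
```

```text
clock: 5.12
ee_pos: [0.4625, 0.1953, 0.1284]
orientation: [-0.081, 0.997, 0.0, 0.001]
contact_force: [-0.4, -0.5, 2.8]
width: 0.0215
t 5.12 p [0.4625 0.1953 0.1284] yaw -170.71 F [-0.4 -0.5  2.8] M [0.04 0.05 0.01] w 0.0215 q7 0.94
```

```bash
python3 -m handwheel '[{"translation":[0.0025,0,-0.008],"spin":0,"hand":1},{"translation":[0.0025,0,-0.008],"spin":0,"hand":1},{"translation":[0.0025,0,-0.008],"spin":0,"hand":1},{"translation":[0.0025,0,-0.008],"spin":0,"hand":1},{"translation":[0.0025,0,-0.008],"spin":0,"hand":1},{"translation":[0.001,0,-0.003],"spin":0,"hand":1},{"translation":[0,0,0],"spin":0,"hand":1},{"translation":[0,0,0],"spin":0,"hand":1}]'
cat >> h.py <<'E'
def crop(box,scale,name,cam="side"):
    im=eyes.read_camera(cam);x0,y0,x1,y1=box
    cv2.imwrite(f"pics/{name}.png",cv2.resize(im[y0:y1,x0:x1],None,fx=scale,fy=scale,interpolation=cv2.INTER_CUBIC))
E
python3 -c "
from h import *
go(None);crop((220,110,330,240),5,'lift')"
```

```text
clock: 5.78
ee_pos: [0.4485, 0.1922, 0.1704]
orientation: [-0.081, 0.997, -0.0, 0.0]
contact_force: [0.0, 0.3, -2.5]
width: 0.0215
t 5.78 p [0.4485 0.1922 0.1704] yaw -170.71 F [ 0.   0.3 -2.5] M [0.02 0.01 0.  ] w 0.0215 q7 0.98
```

View pics/lift.png

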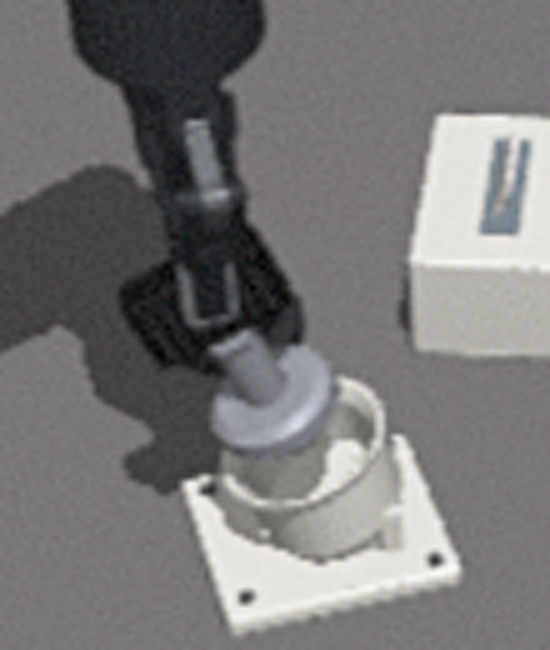

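```bash
python3 -m handwheel '[{"translation":[-0.006,0,0],"spin":0,"hand":1},{"translation":[-0.006,0,0],"spin":0,"hand":1},{"translation":[-0.006,0,0],"spin":0,"hand":1},{"translation":[-0.006,0,0],"spin":0,"hand":1},{"translation":[-0.006,0,0],"spin":0,"hand":1}]' 20
python3 -m handwheel '[{"translation":[-0.005,0,0],"spin":0,"hand":1},{"translation":[-0.005,0,0],"spin":0,"hand":1}]'
python3 -m handwheel '[{"translation":[-0.004,0,0],"spin":0,"hand":1},{"translation":[-0.004,0,0],"spin":0,"hand":1}]'
python3 -c "
from h import *
go(None);crop((220,110,330,240),5,'push')"
```

```text
clock: 6.25
ee_pos: [0.4776, 0.1975, 0.1705]
orientation: [-0.081, 0.997, -0.0, -0.002]
contact_force: [-9.2, -1.0, 10.7]
width: 0.0214
clock: 6.42
ee_pos: [0.486, 0.1998, 0.1724]
orientation: [-0.082, 0.997, -0.001, -0.003]
contact_force: [-9.8, -3.7, 20.1]
width: 0.0214
clock: 6.58
ee_pos: [0.4952, 0.2014, 0.1737]
orientation: [-0.081, 0.997, -0.0, -0.001]
contact_force: [-8.6, -2.9, 19.5]
width: 0.0217
t 6.58 p [0.4952 0.2014 0.1737] yaw -170.65 F [-8.6 -2.9 19.5] M [-0.97  1.95 -0.13] w 0.0217 q7 0.98
```

View pics/push.png

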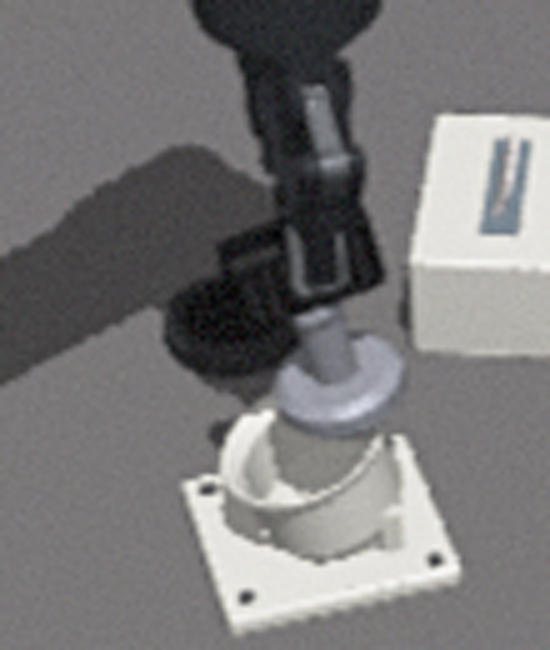

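```bash
cat >> h.py <<'E'
def tilt(px=None,d=.065,box=None,name=None):
    "spanner lean (deg) in the plane of tool x, from head blob centre in side view; + = handle toward tool +x"
    s=sense();p=np.array(s["ee_pos"])+[0,0,.005];y=go(None)[1];u=np.array([np.cos(np.radians(y)),np.sin(np.radians(y)),0])
    for a in(-6,-3,0,3,6,9,12,17):
        r=np.radians(a);z=u*np.sin(r)+np.array([0,0,np.cos(r)]);print(a,proj("side",p).round(1),proj("side",p-d*z).round(1))
E
python3 - <<'E'
from h import *
tilt()
im=eyes.read_camera("side");b=(265,160,310,205);s=sub(im,*b)
m=(s[...,0]-s[...,2]>12)&(s.min(2)>90);k=big(m);e=cv2.fitEllipse(cv2.convexHull(k));print(up(e[0],*b[:2]),e)
M=cv2.moments(k);print(cv2.boundingRect(k), up((M['m10']/M['m00'],M['m01']/M['m00']),*b[:2]))
E
```

```text
t 6.63 p [0.4964 0.2015 0.1739] yaw -170.69 F [-6.2 -2.3 18. ] M [-0.77  1.78 -0.05] w 0.0219 q7 0.98
-6 [281.3 156.8] [280.5 181.2]
-3 [281.3 156.8] [282. 181.]
0 [281.3 156.8] [283.5 180.7]
3 [281.3 156.8] [285.  180.4]
6 [281.3 156.8] [286.5 180. ]
9 [281.3 156.8] [288.  179.5]
12 [281.3 156.8] [289.4 178.9]
17 [281.3 156.8] [291.8 177.9]
[288.92784691 189.71340752] ((97.21138763427734, 120.35363006591797), (31.3071231842041, 68.56736755371094), 71.27762603759766)
(65, 101, 63, 36) [289.63457792 190.46969697]
```

```bash
python3 -m handwheel '[{"translation":[0,0,-0.005],"spin":0,"hand":1},{"translation":[-0.004,0,0],"spin":0,"hand":1},{"translation":[-0.004,0,0],"spin":0,"hand":1},{"translation":[-0.004,0,0],"spin":0,"hand":1},{"translation":[0,0,0],"spin":0,"hand":1}]'
python3 -c "
from h import *
tilt();crop((220,110,330,240),5,'push2')"
```

```text
clock: 7.1
ee_pos: [0.508, 0.2023, 0.1759]
orientation: [-0.081, 0.997, 0.0, -0.001]
contact_force: [-2.6, -1.0, 6.4]
width: 0.0214
t 7.1 p [0.508  0.2023 0.1759] yaw -170.74 F [-2.6 -1.   6.4] M [-0.39  0.85  0.02] w 0.0214 q7 0.98
-6 [286.7 155.3] [285.7 179.7]
-3 [286.7 155.3] [287.2 179.5]
0 [286.7 155.3] [288.7 179.2]
3 [286.7 155.3] [290.2 178.9]
6 [286.7 155.3] [291.7 178.4]
9 [286.7 155.3] [293.1 178. ]
12 [286.7 155.3] [294.6 177.4]
17 [286.7 155.3] [296.9 176.4]
```

View pics/push2.png

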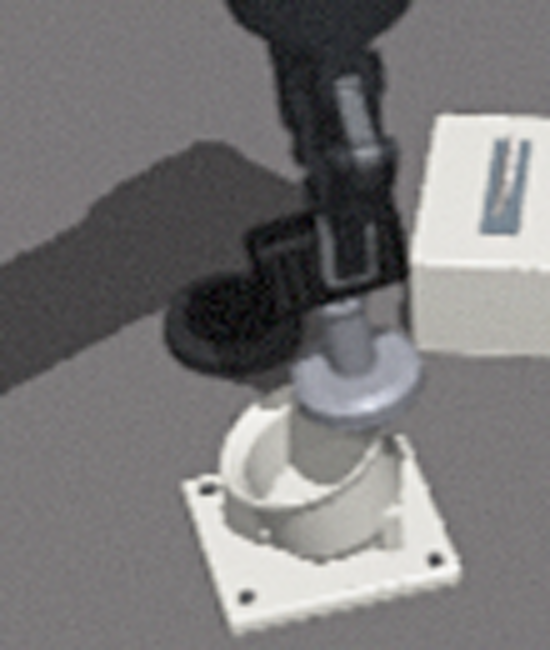

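```bash
cat >> h.py <<'E'
def lean(rows,cols,cam="side",thr=25,name=None):
    "neck axis in the side view: left/right brightness edges over rows -> direction -> lean"
    im=np.mean([cv2.cvtColor(eyes.read_camera(cam),cv2.COLOR_BGR2GRAY).astype(float) for _ in range(2)],0)
    g=cv2.GaussianBlur(im,(3,3),0)
    L=[];
    for r in range(*rows):
        print(r,im[r,cols[0]:cols[1]].astype(int))
E
python3 -c "
from h import *
lean((168,184),(274,304))"
```

```text
168 [ 25  21  37  29  27  36  36  31  28  21  23  22  20  29  25  15  17  25
  36  56  93 114 116 117 121 126  99  82 145 184]
169 [ 22  30  38  33  22  18  39  39  10  28  27  19  14  28  41  64  75  73
  79  99 119 124 122 124 126 119  98  83 141 184]
170 [ 18  24  43  34  26  30  36  36  30  25  29  46  67  78  89 126 146 118
  97 107 122 123 123 123 122 105  73  78 138 179]
171 [ 21  24  33  35  25  20  22  25  38  59  81 128 153 151 144 141 140 120
  96 108 124 122 121 122 123 105  67  68 137 179]
172 [ 11  24  27  31  29  19  28  59  66  83 102 122 134 137 135 122 105  93
  90 109 121 121 121 119 121 101  63  66 136 177]
173 [ 20  16  29  29  23  33  44  64  72  73  84  91  97  99  97  96 102 110
 105 113 120 122 119 121 123 102  64  68 129 175]
174 [ 14  28  25  37  34  35  44  61  68  67  75  83  80 100 112 116 115 120
 114 105 113 121 120 122 118 100  67  66 129 174]
175 [ 21  31  37  34  32  30  39  58  71  68  70  90 102 113 118 122 122 123
 114 100  93  97  95 103 113 110  88  69 118 172]
176 [ 31  34  37  25  37  30  44  62  70  69  72  86 107 116 121 119 128 121
 116 10
[... 231 characters left out ...]
116 120 124 123
 119 113 122 153 162 164 165 165 156 139 132 157]
179 [ 33  33  32  30  32  43  62  74  83  92  84  83  98 107 116 120 121 123
 120 114 115 143 162 160 165 165 161 153 147 163]
180 [ 35  31  28  31  38  54  74  84  92  95  85  85  89 105 117 117 122 121
 118 114 114 139 160 161 161 163 165 159 150 136]
181 [ 25  31  33  41  53  68  86  96 124 144 127  83  81 101 112 118 120 122
 123 115 110 133 157 162 159 163 164 164 154 140]
182 [ 31  40  51  65  74 100 138 153 158 165 157 121  87 100 107 118 120 123
 122 117 112 136 162 157 159 160 162 163 162 153]
183 [ 40  55  67  70 109 132 148 165 164 163 161 137  99  94 104 116 119 122
 122 120 128 152 160 157 160 157 165 167 165 146]
```

```bash
python3 -m handwheel '[{"translation":[-0.003,0,0],"spin":0,"hand":1},{"translation":[-0.002,0,0],"spin":0,"hand":1},{"translation":[0,0,0],"spin":0,"hand":1},{"translation":[0.003,0,-0.015],"spin":0,"hand":1},{"translation":[0,0,-0.025],"spin":0,"hand":1},{"translation":[0,0,-0.025],"spin":0,"hand":1},{"translation":[0,0,0],"spin":0,"hand":1},{"translation":[0,0,0],"spin":0,"hand":1}]' 40
python3 - <<'E'
from h import *
tilt()
ims=[eyes.read_camera("side") for _ in range(3)]
im=np.mean(ims,0);np.save("air.npy",im)
cv2.imwrite("pics/air.png",cv2.resize(im[80:210,230:340].astype(np.uint8),None,fx=5,fy=5,interpolation=cv2.INTER_CUBIC))
E
```

```text
clock: 7.92
ee_pos: [0.511, 0.2028, 0.2407]
orientation: [-0.081, 0.997, 0.001, 0.001]
contact_force: [0.6, -0.2, -3.4]
width: 0.0211
t 7.92 p [0.511  0.2028 0.2407] yaw -170.73 F [ 0.6 -0.2 -3.4] M [-0.02  0.02  0.02] w 0.0211 q7 1.02
-6 [286. 129.] [284.9 155.6]
-3 [286. 129.] [286.5 155.3]
0 [286. 129.] [288.1 155.1]
3 [286. 129.] [289.6 154.7]
6 [286. 129.] [291.2 154.3]
9 [286. 129.] [292.7 153.8]
12 [286. 129.] [294.2 153.2]
17 [286. 129.] [296.7 152.2]
```

View pics/air.png

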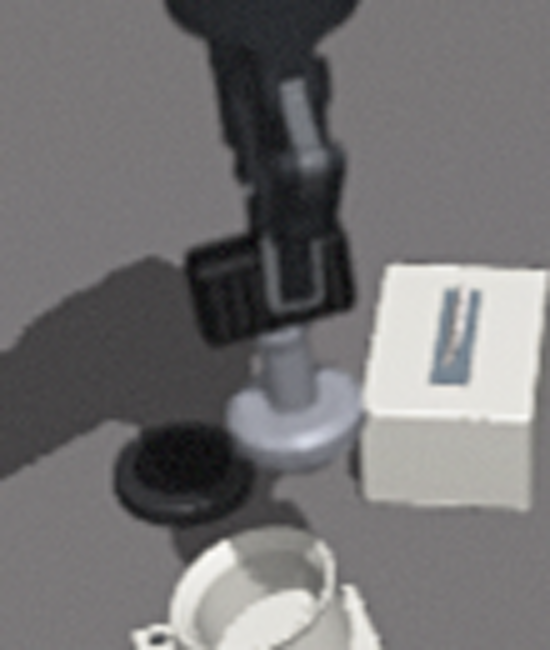

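```bash
python3 -m handwheel '[{"translation":[0.002,-0.015,0],"spin":0,"hand":1},{"translation":[0.004,-0.03,0],"spin":0,"hand":1},{"translation":[0.004,-0.035,0],"spin":0,"hand":1},{"translation":[0.004,-0.035,0],"spin":0,"hand":1},{"translation":[0.004,-0.035,0],"spin":0,"hand":1},{"translation":[0.004,-0.035,0],"spin":0,"hand":1},{"translation":[0.004,-0.035,0],"spin":0,"hand":1},{"translation":[0.004,-0.035,0],"spin":0,"hand":1},{"translation":[0.004,-0.035,0],"spin":0,"hand":1},{"translation":[0.004,-0.03,0],"spin":0,"hand":1},{"translation":[0.003,-0.02,0],"spin":0,"hand":1},{"translation":[0.001,-0.01,0],"spin":0,"hand":1}]' 40
python3 -m handwheel '[{"translation":[0,0,0],"spin":0.1,"hand":1},{"translation":[0,0,0],"spin":0.12,"hand":1},{"translation":[0,0,0],"spin":0.12,"hand":1},{"translation":[0,0,0],"spin":0.1,"hand":1},{"translation":[0,0,0],"spin":0.036,"hand":1},{"translation":[0,0,0],"spin":0,"hand":1},{"translation":[0,0,0],"spin":0,"hand":1}]'
python3 - <<'E'
from h import *
go([.5265,-.1497,.24],162);tilt()
im=np.mean([eyes.read_camera("side") for _ in range(2)],0)
cv2.imwrite("pics/ring1.png",cv2.resize(im[230:350,265:385].astype(np.uint8),None,fx=5,fy=5,interpolation=cv2.INTER_CUBIC))
E
```

```text
clock: 9.07
ee_pos: [0.5233, -0.1552, 0.238]
orientation: [-0.078, 0.997, -0.001, -0.002]
contact_force: [-0.4, -1.0, -2.3]
width: 0.021
clock: 9.65
ee_pos: [0.5245, -0.1485, 0.2394]
orientation: [0.155, 0.988, 0.0, -0.001]
contact_force: [0.5, 0.1, -1.8]
width: 0.0214
t 9.65 p [ 0.5245 -0.1485  0.2394] yaw 162.2 F [ 0.5  0.1 -1.8] M [0.02 0.03 0.05] w 0.0214 q7 1.27
 shift tool [-0.0023 -0.0006 -0.0006]
 spin 0.003
t 9.65 p [ 0.5245 -0.1485  0.2394] yaw 162.2 F [ 0.5  0.1 -1.8] M [0.02 0.03 0.05] w 0.0214 q7 1.27
-6 [316.2 256.5] [313.2 282. ]
-3 [316.2 256.5] [315.2 282.4]
0 [316.2 256.5] [317.2 282.7]
3 [316.2 256.5] [319.2 282.9]
6 [316.2 256.5] [321.2 283. ]
9 [316.2 256.5] [323.2 283.1]
12 [316.2 256.5] [325.2 283.1]
17 [316.2 256.5] [328.5 282.9]
```

View pics/ring1.png

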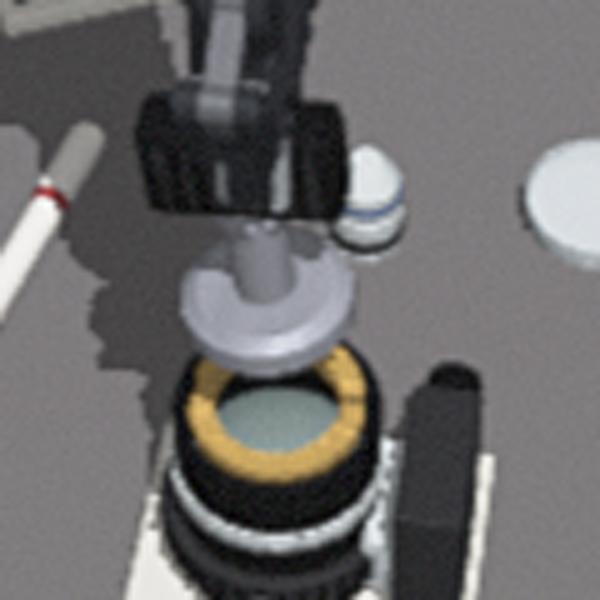

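```bash
python3 - <<'E'
from h import *
im=np.mean([eyes.read_camera("side") for _ in range(4)],0);g=im.mean(2);np.save("r.npy",im)
k=8;G=cv2.resize(g,None,fx=k,fy=k,interpolation=cv2.INTER_CUBIC);U=lambda v:(v+.5)/k-.5
# handle bottom edge: dark->bright going down, columns 298..312 & 324..332
P=[]
for c in list(range(298,312))+list(range(325,332)):
    col=G[int(262*k):int(281*k),int((c+.5)*k)];i=np.where(col<45)[0]
    P.append((c,U(262*k+i.max())))
P=np.array(P);print(P[:,1].round(1));print("bottom slope",np.polyfit(P[:,0],P[:,1],1))
# neck: columns 309..328, rows 276..287 print gradient extremes
for r in range(275,289): print(r,g[r,308:330].astype(int))
s=sense();p=np.array(s["ee_pos"]);y=np.radians(162.2)
for a in(-3,0,3,6):
    t=np.radians(a);u=np.array([np.cos(y),np.sin(y),0]);v=np.array([-np.sin(y),np.cos(y),0]);z=np.sin(t)*u+np.cos(t)*np.array([0,0,1]);x=np.cos(t)*u-np.sin(t)*np.array([0,0,1])
    w=v if v[1]<0 else -v;c=p-[0,0,0.0]
    A,B=[proj("side",c-.020*z+q*x+.011*w) for q in(-.02,.025)];C,D=[proj("side",c-q*z) for q in(.03,.055)]
    H=proj("side",c-.065*z)
    print(a,"bottom slope",(B-A)[1]/(B-A)[0],"neck dx/dy",(D-C)[0]/(D-C)[1])
E
```

```text
[271.9 272.2 272.2 272.3 272.4 272.3 272.4 272.3 272.4 272.4 272.4 272.4
 272.6 272.6 273.2 273.2 273.2 273.2 273.4 273.8 273.8]
bottom slope [4.43927983e-02 2.58840006e+02]
275 [ 72  84  90  97  98  98 102 104 102 127 151 146 126  99  82  89  92  98
 108 121 122 119]
276 [ 71  73  81  91  94 106 122 127 130 132 128 114 111 109  92  86  90  87
  89  98 110 125]
277 [ 70  71  78  85  88  99 110 108 107 112 121 122 121 118 100  89  94  92
  91  85  88  96]
278 [ 76  82  85  90 103 107 101  95 109 124 130 134 130 123 107  97  96  94
  94  92  86 104]
279 [ 85  95  87  92 105 112 116 118 126 132 134 131 129 123 110  99  94  95
  95  94  93  99]
280 [ 95  98  90  88 104 113 121 126 128 132 134 134 127 123 114 100  92  91
  93  90  92 126]
281 [ 98  96  90  88 101 111 118 124 128 130 132 132 129 125 115 114 106  96
  95  94  97 137]
282 [ 94  96  89  84  98 110 118 123 128 131 132 133 130 126 114 120 140 152
 152 155 152 160]
283 [108 106  86  85  95 108 114 121 126 131 132 133 131 126 117 119 150 168
 167 167 164 167]
284 [158 135  96  85  90 105 116 121 127 128 133 131 131 129 118 117 143 165
 165 164 163 166]
285 [171 161 150 121  88 103 115 120 125 129 130 134 132 131 118 110 137 164
 166 164 165 167]
286 [167 166 162 132  91  99 111 119 125 128 129 133 132 130 120 112 138 163
 165 163 164 167]
287 [166 163 161 140 102  97 109 116 121 127 132 132 133 130 121 121 147 164
 164 163 165 168]
288 [164 161 160 156 128  96 107 117 122 127 131 133 133 129 126 138 157 164
 165 166 165 167]
-3 bottom slope 0.15191086522050062 neck dx/dy -0.039637202040558
0 bottom slope 0.11764492054179214 neck dx/dy 0.03818183431800394
3 bottom slope 0.08328689784976953 neck dx/dy 0.11463319910196877
6 bottom slope 0.048651310890426125 neck dx/dy 0.19016278828195482
```

```bash
cat >> h.py <<'E'
def model(p,yaw,angs):
    y=np.radians(yaw);u=np.array([np.cos(y),np.sin(y),0]);v=np.array([-np.sin(y),np.cos(y),0]);w=v if v[1]<0 else -v
    for a in angs:
        t=np.radians(a);z=np.sin(t)*u+np.cos(t)*np.array([0,0,1]);x=np.cos(t)*u-np.sin(t)*np.array([0,0,1])
        A,B=[proj("side",p-.020*z+q*x+.011*w) for q in(-.025,.025)];C,D=[proj("side",p-q*z) for q in(.03,.055)]
        print(" model tilt",a,"bottom",round((B-A)[1]/(B-A)[0],3),"neck",round((D-C)[0]/(D-C)[1],3))
def edge(im,cols,r0,r1,thr=45):
    k=8;G=cv2.resize(im.mean(2) if im.ndim==3 else im,None,fx=k,fy=k,interpolation=cv2.INTER_CUBIC);P=[]
    for c in cols:
        i=np.where(G[r0*k:r1*k,int((c+.5)*k)]<thr)[0];P.append((c,(r0*k+i.max()+.5)/k-.5))
    P=np.array(P)
    for _ in range(3):
        f=np.polyfit(P[:,0],P[:,1],1);e=abs(np.polyval(f,P[:,0])-P[:,1]);P=P[e<max(.5,e.mean()*1.5)]
    print("bottom slope",f[0].round(3),"n",len(P),"res",e.mean().round(2))
E
python3 - <<'E'
from h import *
a=cv2.imread("pics/side0.png").astype(float)
edge(a,range(261,282),170,200,60);model(np.array([.461,.195,.128]),189.5,(14,17.2,20))
b=np.load("air.npy")
for q in (45,60): edge(b,list(range(274,282))+list(range(291,299)),135,155,q)
model(np.array([.511,.203,.2407]),189.3,(-3,0,3,6))
def neck(g,r0,r1,c0,c1,lo):
    g=g.mean(2)
    for r in range(r0,r1): print(r,g[r,c0:c1].astype(int))
neck(b,147,162,278,300,0)
E
```

```text
bottom slope -0.528 n 21 res 0.14
 model tilt 14 bottom -0.423 neck 0.465
 model tilt 17.2 bottom -0.474 neck 0.555
 model tilt 20 bottom -0.521 neck 0.64
bottom slope -0.308 n 16 res 0.08
bottom slope -0.322 n 16 res 0.11
 model tilt -3 bottom -0.154 neck 0.019
 model tilt 0 bottom -0.199 neck 0.08
 model tilt 3 bottom -0.245 neck 0.142
 model tilt 6 bottom -0.291 neck 0.205
147 [ 35  41  45  67  97 111 130 140 136 137 132 119 100 105 116 119 120 121
 119 119 121 119]
148 [ 56  62  69  82 100 110 119 121 121 120 112 107 101 102 113 122 119 120
 120 121 121 119]
149 [ 65  67  68  80  89  92  95  98 100 104 108 109 107 105 111 120 120 120
 120 119 121 119]
150 [ 69  67  72  83  90  85  94  96 100 111 111 117 114 106 110 117 120 119
 120 119 119 122]
151 [ 68  69  92 107  94  91 104 110 115 120 122 122 115 108 108 114 116 118
 120 118 121 117]
152 [ 67  73 101 118 101  92 106 118 120 124 122 121 119 111 105 102 109 111
 110 114 119 120]
153 [ 69  66  97 119 102  92 102 114 120 121 120 123 119 109  98  93 108 118
 118 122 123 121]
154 [ 68  68  95 108  90  87 101 112 117 122 122 122 121 109 104 114 143 154
 150 142 135 131]
155 [ 66  69  82  90  88  87 100 111 120 122 123 123 120 114 108 137 162 164
 164 161 159 150]
156 [ 70  77  84  90  85  88  96 108 116 122 122 123 119 113 112 135 157 163
 164 165 164 157]
157 [ 79  90 102 101  89  84  93 105 114 122 122 122 121 116 112 130 156 161
 162 164 166 160]
158 [119 135 135 135 119  96  91 103 113 119 122 123 120 115 111 129 154 163
 159 163 163 165]
159 [155 164 160 159 139 107  96 100 114 119 121 123 121 116 111 133 157 163
 161 161 161 164]
160 [162 166 164 162 157 132 103 102 109 115 122 118 123 116 120 143 159 162
 158 159 164 166]
161 [161 164 165 163 162 145 119 112 113 116 118 122 127 132 147 159 163 159
 159 160 166 167]
```

```bash
python3 -m handwheel '[{"translation":[0.015,-0.002,0],"spin":0,"hand":1},{"translation":[0.028,-0.004,0],"spin":0,"hand":1},{"translation":[0.03,-0.005,0],"spin":0,"hand":1},{"translation":[0.028,-0.004,0],"spin":0,"hand":1},{"translation":[0.014,-0.002,0.01],"spin":0,"hand":1},{"translation":[0,0,0.03],"spin":0,"hand":1},{"translation":[0,0,0.03],"spin":0,"hand":1},{"translation":[0,0,0.03],"spin":0,"hand":1},{"translation":[0,0,0.02],"spin":0,"hand":1},{"translation":[0,0,0.012],"spin":0,"hand":1},{"translation":[0,0,0],"spin":0,"hand":1}]' 30
python3 -m handwheel '[{"translation":[0,0,0.003],"spin":0,"hand":1},{"translation":[0,0,0.003],"spin":0,"hand":1}]'
```

```text
clock: 10.87
ee_pos: [0.4078, -0.1298, 0.1059]
orientation: [0.156, 0.988, 0.001, -0.003]
contact_force: [-0.7, 0.1, -3.3]
width: 0.0214
clock: 11.03
ee_pos: [0.4115, -0.1307, 0.1033]
orientation: [0.156, 0.988, -0.0, 0.001]
contact_force: [-0.8, -0.1, -2.4]
width: 0.0212
```

```bash
python3 -m handwheel '[{"translation":[0,0,0.003],"spin":0,"hand":1},{"translation":[0,0,0.002],"spin":0,"hand":1}]'
python3 -m handwheel '[{"translation":[0,0,0.002],"spin":0,"hand":1},{"translation":[0,0,0],"spin":0,"hand":1}]'
python3 -m handwheel '[{"translation":[0,0,0.002],"spin":0,"hand":1},{"translation":[0,0,0],"spin":0,"hand":1}]'
```

```text
clock: 11.2
ee_pos: [0.4148, -0.1317, 0.1015]
orientation: [0.156, 0.988, -0.001, 0.005]
contact_force: [-0.1, -0.8, 24.1]
width: 0.0213
clock: 11.37
ee_pos: [0.417, -0.1323, 0.101]
orientation: [0.156, 0.988, -0.002, 0.007]
contact_force: [-0.9, -0.7, 20.8]
width: 0.0212
clock: 11.53
ee_pos: [0.4189, -0.1328, 0.1004]
orientation: [0.156, 0.988, -0.002, 0.009]
contact_force: [0.1, -1.5, 26.6]
width: 0.0211
```

```bash
python3 -m handwheel '[{"translation":[0,0,-0.002],"spin":0,"hand":1},{"translation":[0,0,0],"spin":0,"hand":1}]'
python3 -c "
from h import *
go(None)"
```

```text
clock: 11.7
ee_pos: [0.4175, -0.1324, 0.1005]
orientation: [0.156, 0.988, -0.002, 0.008]
contact_force: [1.6, -1.3, 14.0]
width: 0.0213
t 11.7 p [ 0.4175 -0.1324  0.1005] yaw 162.02 F [ 1.6 -1.3 14. ] M [-0.25 -0.43  0.09] w 0.0213 q7 1.27
```

```bash
python3 -m handwheel '[{"translation":[0,0,-0.002],"spin":0,"hand":1},{"translation":[0,0,0],"spin":0,"hand":0.3},{"translation":[0,0,0],"spin":0,"hand":0.1},{"translation":[0,0,0],"spin":0,"hand":0.1},{"translation":[0,0,0],"spin":0,"hand":0.1}]'
python3 - <<'E'
from h import *
go(None)
x,y=proj("side",np.array([.4175,-.1324,.06])).astype(int);print(x,y)
a=eyes.read_camera("side")[y-60:y+60,x-60:x+60];cv2.imwrite("pics/stand.png",cv2.resize(a,None,fx=5,fy=5,interpolation=cv2.INTER_CUBIC))
E
```

```text
clock: 12.12
ee_pos: [0.4098, -0.1304, 0.0971]
orientation: [0.156, 0.988, 0.0, -0.0]
contact_force: [-0.4, 0.5, 0.5]
width: 0.0385
t 12.12 p [ 0.4098 -0.1304  0.0971] yaw 162.02 F [-0.4  0.5  0.5] M [0.09 0.01 0.01] w 0.0385 q7 1.27
259 324
```

View pics/stand.png

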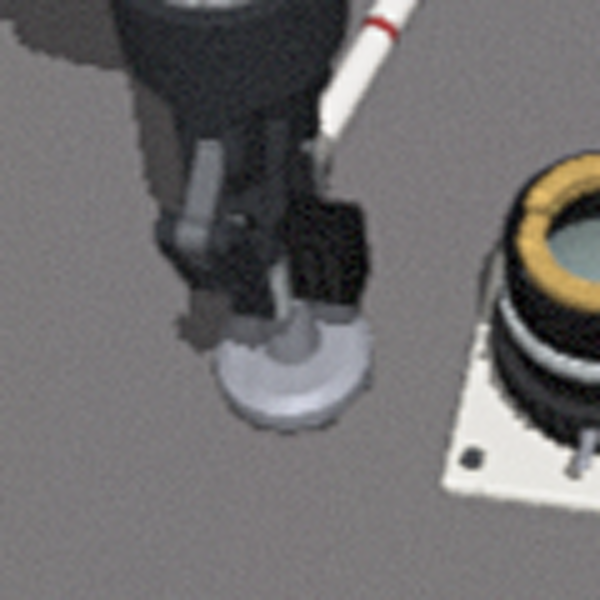

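```bash
python3 -m handwheel '[{"translation":[-0.004,0,0.005],"spin":0,"hand":0.1},{"translation":[-0.004,0,0.005],"spin":0,"hand":0.1},{"translation":[0,0,0],"spin":0,"hand":0.1},{"translation":[0,0,0],"spin":0,"hand":1},{"translation":[0,0,0],"spin":0,"hand":1},{"translation":[0,0,0],"spin":0,"hand":1},{"translation":[0,0,0],"spin":0,"hand":1},{"translation":[0,0,0],"spin":0,"hand":1}]' 60
python3 - <<'E'
from h import *
p,y=go(None)
im=np.mean([eyes.read_camera("side") for _ in range(3)],0);g=im.mean(2)
c=proj("side",p-[0,0,.04]).astype(int);print(c)
for r in range(c[1]-8,c[1]+14): print(r,c[0]-12,g[r,c[0]-12:c[0]+16].astype(int))
model(p,y,(-3,0,3))
E
```

```text
clock: 12.83
ee_pos: [0.4174, -0.1328, 0.087]
orientation: [0.156, 0.988, 0.0, -0.0]
contact_force: [0.2, 0.2, -3.1]
width: 0.0215
t 12.83 p [ 0.4174 -0.1328  0.087 ] yaw 162.03 F [ 0.2  0.2 -3.1] M [ 0.02 -0.02  0.02] w 0.0215 q7 1.25
[260 328]
320 248 [ 35  36  38  32  32  31  35  31  35  45  49  87 128 135 100  51  20  38
  32  18  10  21  18  31  91 121 125 122]
321 248 [ 29  26  32  31  27  30  35  33  34  38  41  73 122 133 104  58  24  39
  37  15  22  22  10  42  97 124 124 122]
322 248 [ 49  50  43  36  27  34  30  28  30  29  39  67 118 137 114  71  24  34
  35  27  27  14  26  67 112 125 122 121]
323 248 [ 81  90  86  63  32  36  30  27  34  35  30  58 116 143 123  81  29  30
  37  21  17  12  33  91 123 124 124 123]
324 248 [ 77  88  96  77  37  33  30  33  33  29  31  48 108 142 126  88  54  44
  37  33  24  26  40  94 124 124 121 121]
325 248 [ 84  87  92  76  34  27  32  33  36  33  33  39  95 136 132 108  86  85
  86  82  72  65  66 102 126 123 121 122]
326 248 [ 94  95  90  76  48  32  31  34  34  35  30  42 103 140 132 108  92  91
  91  91  85  78  75 101 122 120 12
[... 1265 characters left out ...]
 163 159 156 153 155 156 161 162 159 161 159 161 162
 164 168 171 166 165 152 114 102 121 121]
338 248 [156 156 158 160 163 164 165 165 162 161 164 165 164 163 163 160 161 163
 168 171 173 171 170 143  91 104 122 123]
339 248 [156 157 159 161 162 166 163 162 162 162 162 164 160 160 159 160 160 167
 174 175 173 175 159 123  87 101 122 125]
340 248 [157 158 158 162 163 165 161 160 159 160 164 160 158 157 158 161 168 177
 177 178 175 170 138 101  90 103 124 124]
341 248 [161 161 160 163 165 163 161 160 160 160 163 159 157 159 168 178 185 184
 177 178 171 146 112  93 102 120 123 121]
 model tilt -3 bottom 0.165 neck 0.094
 model tilt 0 bottom 0.135 neck 0.18
 model tilt 3 bottom 0.105 neck 0.263
```

```bash
python3 -m handwheel '[{"translation":[0,0,-0.02],"spin":0,"hand":1},{"translation":[0,0,-0.04],"spin":0,"hand":1},{"translation":[0,0,-0.04],"spin":0,"hand":1},{"translation":[0,0,-0.03],"spin":0,"hand":1},{"translation":[-0.012,0.002,0],"spin":0,"hand":1},{"translation":[-0.025,0.004,0],"spin":0,"hand":1},{"translation":[-0.025,0.004,0],"spin":0,"hand":1},{"translation":[-0.025,0.004,0],"spin":0,"hand":1},{"translation":[-0.016,0.003,0],"spin":0,"hand":1},{"translation":[-0.006,0.001,0],"spin":0,"hand":1},{"translation":[0,0,0],"spin":0,"hand":1},{"translation":[0,0,0],"spin":0,"hand":1}]'
python3 - <<'E'
from h import *
p,y=go([.5265,-.1497,.18],162)
im=np.mean([eyes.read_camera("side") for _ in range(3)],0)
b=(296,280,345,345);s=sub(im.astype(np.uint8),*b)
m=(s[...,2]-s[...,0]>50);k=big(m);print("ring bbox",cv2.boundingRect(k),"cx",up((cv2.boundingRect(k)[0]+cv2.boundingRect(k)[2]/2,0),*b[:2])[0])
print("proj nose end",proj("side",p-[0,0,.087]),"proj shoulder",proj("side",p-[0,0,.071]))
cv2.imwrite("pics/ring2.png",cv2.resize(im[240:350,265:375].astype(np.uint8),None,fx=5,fy=5,interpolation=cv2.INTER_CUBIC))
# head silhouette extents per row
g=im
for r in range(290,306,2):
    row=(g[r,:,0]-g[r,:,2]>4)&(g[r].min(1)>100);i=np.where(row[295:350])[0]+295
    if len(i):print(r,i.min(),i.max(),(i.min()+i.max())/2)
E
```

```text
clock: 13.98
ee_pos: [0.5262, -0.1491, 0.2168]
orientation: [0.156, 0.988, 0.0, -0.001]
contact_force: [0.0, 0.0, -2.8]
width: 0.0215
t 13.98 p [ 0.5262 -0.1491  0.2168] yaw 162.05 F [ 0.   0.  -2.8] M [-0.08  0.05 -0.06] w 0.0215 q7 1.25
 shift tool [-0.0006 -0.0005  0.0368]
 spin 0.001
ring bbox (25, 73, 144, 113) cx 319.875
proj nose end [318.90166872 301.01022077] proj shoulder [318.69351257 295.30700411]
290 296 330 313.0
292 297 330 313.5
294 297 330 313.5
296 298 329 313.5
298 299 328 313.5
300 301 327 314.0
302 302 326 314.0
304 304 323 313.5
```

```bash
python3 -m handwheel '[{"translation":[-0.005,0,0],"spin":0,"hand":1},{"translation":[-0.005,0,0],"spin":0,"hand":1},{"translation":[0,0,0],"spin":0,"hand":1},{"translation":[0,0,0],"spin":0,"hand":1}]'
python3 - <<'E'
from h import *
p,y=go(None)
im=np.mean([eyes.read_camera("side") for _ in range(3)],0);g=im
for r in range(286,306,2):
    row=(g[r,:,0]-g[r,:,2]>4)&(g[r].min(1)>100);i=np.where(row[285:350])[0]+285
    if len(i):print(r,i.min(),i.max(),(i.min()+i.max())/2)
t=np.mean([eyes.read_camera("top") for _ in range(3)],0)
cv2.imwrite("pics/both.png",np.hstack([cv2.resize(a.astype(np.uint8),(400,400),interpolation=cv2.INTER_CUBIC) for a in(im[245:345,270:370],t[205:285,330:410])]))
E
```

```text
clock: 14.47
ee_pos: [0.5368, -0.1528, 0.2173]
orientation: [0.156, 0.988, 0.0, 0.0]
contact_force: [-1.4, 0.0, -2.6]
width: 0.0212
t 14.47 p [ 0.5368 -0.1528  0.2173] yaw 162.0 F [-1.4  0.  -2.6] M [-0.   -0.04  0.02] w 0.0212 q7 1.25
286 321 336 328.5
288 318 337 327.5
290 303 337 320.0
292 303 337 320.0
294 303 337 320.0
296 304 337 320.5
298 305 336 320.5
300 307 334 320.5
302 309 332 320.5
304 310 331 320.5
```

View pics/both.png

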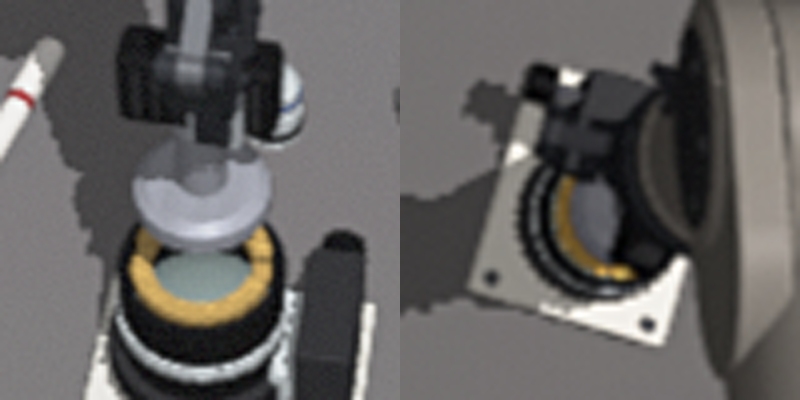

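```bash
python3 -m handwheel '[{"translation":[0.001,0,0.008],"spin":0,"hand":1},{"translation":[0,0,0.008],"spin":0,"hand":1},{"translation":[0,0,0.008],"spin":0,"hand":1},{"translation":[0,0,0.006],"spin":0,"hand":1},{"translation":[0,0,0.003],"spin":0,"hand":1},{"translation":[0,0,0],"spin":0,"hand":1}]'
python3 -m handwheel '[{"translation":[0,0,0.002],"spin":0,"hand":1},{"translation":[0,0,0],"spin":0,"hand":1}]'
python3 -m handwheel '[{"translation":[0,0,0.0015],"spin":0,"hand":1},{"translation":[0,0,0],"spin":0,"hand":1}]'
```

```text
clock: 15.27
ee_pos: [0.5348, -0.1522, 0.1829]
orientation: [0.156, 0.988, 0.0, -0.001]
contact_force: [-0.1, 0.8, -3.7]
width: 0.0214
clock: 15.43
ee_pos: [0.5358, -0.1522, 0.1822]
orientation: [0.156, 0.988, 0.0, 0.0]
contact_force: [0.4, -0.3, -2.9]
width: 0.0213
clock: 15.6
ee_pos: [0.5357, -0.1522, 0.1809]
orientation: [0.156, 0.988, -0.0, 0.0]
contact_force: [-0.0, 1.2, -2.7]
width: 0.0213
```

```bash
python3 -m handwheel '[{"translation":[0,0,0.0015],"spin":0,"hand":1},{"translation":[0,0,0],"spin":0,"hand":1}]'
python3 -m handwheel '[{"translation":[0,0,0.0015],"spin":0,"hand":1},{"translation":[0,0,0],"spin":0,"hand":1}]'
python3 -m handwheel '[{"translation":[0,0,0.001],"spin":0,"hand":1},{"translation":[0,0,0],"spin":0,"hand":1}]'
```

```text
clock: 15.77
ee_pos: [0.5356, -0.1523, 0.1792]
orientation: [0.156, 0.988, -0.0, -0.0]
contact_force: [-0.0, -0.8, -2.4]
width: 0.0212
clock: 15.93
ee_pos: [0.5355, -0.1522, 0.1776]
orientation: [0.156, 0.988, -0.0, -0.0]
contact_force: [0.1, -0.2, -2.8]
width: 0.0213
clock: 16.1
ee_pos: [0.5357, -0.1523, 0.177]
orientation: [0.156, 0.988, -0.0, 0.0]
contact_force: [-0.5, -1.2, -0.6]
width: 0.0215
```

```bash
python3 -m handwheel '[{"translation":[0,0,0.001],"spin":0,"hand":1},{"translation":[0,0,0],"spin":0,"hand":1}]'
python3 -m handwheel '[{"translation":[0,0,0.001],"spin":0,"hand":1},{"translation":[0,0,0],"spin":0,"hand":1}]'
python3 -c "
from h import *
go(None)"
```

```text
clock: 16.27
ee_pos: [0.5358, -0.1521, 0.1762]
orientation: [0.156, 0.988, 0.0, 0.0]
contact_force: [-0.6, -0.4, 1.2]
width: 0.0216
clock: 16.43
ee_pos: [0.5359, -0.1519, 0.1751]
orientation: [0.156, 0.988, 0.0, 0.0]
contact_force: [0.3, 0.4, 0.9]
width: 0.021
t 16.43 p [ 0.5359 -0.1519  0.1751] yaw 162.03 F [0.3 0.4 0.9] M [ 0.26  0.22 -0.01] w 0.021 q7 1.22
```

```bash
python3 -m handwheel '[{"translation":[0,0,0.001],"spin":0,"hand":1},{"translation":[0,0,0],"spin":0,"hand":1}]'
python3 -m handwheel '[{"translation":[0,0,0.001],"spin":0,"hand":1},{"translation":[0,0,0],"spin":0,"hand":1}]'
python3 -c "
from h import *
go(None)"
```

```text
clock: 16.6
ee_pos: [0.536, -0.1519, 0.1748]
orientation: [0.156, 0.988, 0.0, 0.0]
contact_force: [-1.7, 0.3, 5.7]
width: 0.0217
clock: 16.77
ee_pos: [0.5361, -0.1519, 0.1747]
orientation: [0.156, 0.988, -0.0, 0.001]
contact_force: [-2.2, 0.8, 9.3]
width: 0.0211
t 16.77 p [ 0.5361 -0.1519  0.1747] yaw 162.03 F [-2.2  0.8  9.3] M [ 0.38  0.9  -0.02] w 0.0211 q7 1.22
```

```bash
python3 -m handwheel '[{"translation":[0.001,0,0],"spin":0,"hand":1},{"translation":[0,0,0],"spin":0,"hand":1},{"translation":[0,0,0],"spin":0,"hand":1}]'
python3 - <<'E'
from h import *
go(None)
im=np.mean([eyes.read_camera("side") for _ in range(3)],0)
cv2.imwrite("pics/seat.png",cv2.resize(im[265:345,280:360].astype(np.uint8),(600,600),interpolation=cv2.INTER_CUBIC))
E
```

```text
clock: 17.02
ee_pos: [0.5358, -0.1519, 0.1748]
orientation: [0.156, 0.988, -0.0, 0.002]
contact_force: [-1.6, 0.7, 8.2]
width: 0.0214
t 17.02 p [ 0.5358 -0.1519  0.1748] yaw 162.03 F [-1.6  0.7  8.2] M [ 0.24  0.57 -0.02] w 0.0214 q7 1.22
```

View pics/seat.png

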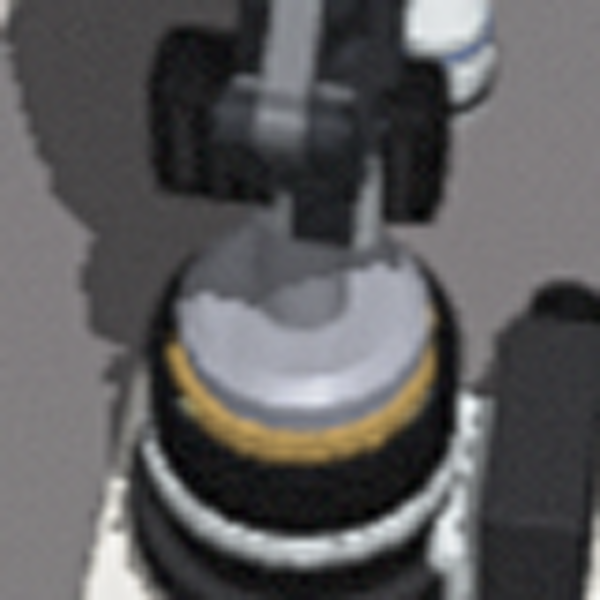

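```bash
python3 -m handwheel '[{"translation":[0.00005,-0.0009,0],"spin":0.1,"hand":1},{"translation":[0.00005,-0.0009,0],"spin":0.1,"hand":1},{"translation":[0.00005,-0.0009,0],"spin":0.1,"hand":1},{"translation":[0,0,0],"spin":0,"hand":1}]'
python3 -c "
from h import *
p,y=go(None);import numpy as np
print(p[:2]+.0095*np.array([np.cos(np.radians(y)),np.sin(np.radians(y))]))"
```

```text
clock: 17.5
ee_pos: [0.5347, -0.1545, 0.1748]
orientation: [0.304, 0.953, -0.0, 0.002]
contact_force: [-1.1, -0.3, 7.6]
width: 0.0212
t 17.5 p [ 0.5347 -0.1545  0.1748] yaw 144.64 F [-1.1 -0.3  7.6] M [ 0.22  0.4  -0.13] w 0.0212 q7 0.95
[ 0.52692175 -0.14895567]
```

```bash
python3 -m handwheel '[{"translation":[0.00005,-0.0009,0],"spin":0.1,"hand":1},{"translation":[0.00005,-0.0009,0],"spin":0.1,"hand":1},{"translation":[0.00005,-0.0009,0],"spin":0.1,"hand":1},{"translation":[0.00005,-0.0009,0],"spin":0.1,"hand":1},{"translation":[0.00005,-0.0009,0],"spin":0.1,"hand":1},{"translation":[0.00005,-0.0009,0],"spin":0.1,"hand":1},{"translation":[0,0,0],"spin":0,"hand":1}]'
python3 -c "
from h import *
p,y=go(None);import numpy as np
print(p[:2]+.0095*np.array([np.cos(np.radians(y)),np.sin(np.radians(y))]))"
```

```text
clock: 18.08
ee_pos: [0.5305, -0.1581, 0.1748]
orientation: [0.572, 0.82, 0.0, 0.002]
contact_force: [-0.3, -0.5, 7.2]
width: 0.0214
t 18.08 p [ 0.5305 -0.1581  0.1748] yaw 110.26 F [-0.3 -0.5  7.2] M [-0.    0.37 -0.1 ] w 0.0214 q7 0.41
[ 0.52716863 -0.14915822]
```

```bash
python3 -m handwheel '[{"translation":[0.00005,-0.0009,0],"spin":0.1,"hand":1},{"translation":[0.00005,-0.0009,0],"spin":0.1,"hand":1},{"translation":[0.00005,-0.0009,0],"spin":0.1,"hand":1},{"translation":[0.00005,-0.0009,0],"spin":0.1,"hand":1},{"translation":[0.00005,-0.0009,0],"spin":0.1,"hand":1},{"translation":[0.00005,-0.0009,0],"spin":0.1,"hand":1},{"translation":[0.00005,-0.0009,0],"spin":0.1,"hand":1},{"translation":[0,0,0],"spin":0.01,"hand":1},{"translation":[0,0,0],"spin":0,"hand":1}]'
python3 -c "
from h import *
p,y=go(None);import numpy as np
print(p[:2]+.0095*np.array([np.cos(np.radians(y)),np.sin(np.radians(y))]))"
```

```text
clock: 18.83
ee_pos: [0.524, -0.1585, 0.1748]
orientation: [0.82, 0.572, 0.0, 0.002]
contact_force: [-1.3, -0.7, 7.9]
width: 0.0212
t 18.83 p [ 0.524  -0.1585  0.1748] yaw 69.75 F [-1.3 -0.7  7.9] M [-0.13  0.49  0.02] w 0.0212 q7 -0.23
[ 0.52732802 -0.14956771]
```

```bash
python3 -m handwheel '[{"translation":[0,0.0002,0],"spin":-0.02,"hand":1},{"translation":[0,0.0002,0],"spin":-0.02,"hand":1},{"translation":[0,0,0],"spin":0,"hand":1}]'
python3 -c "
from h import *
go(None)"
```

```text
clock: 19.08
ee_pos: [0.5244, -0.1586, 0.1748]
orientation: [0.809, 0.588, 0.001, 0.002]
contact_force: [-2.6, -0.3, 7.6]
width: 0.021
t 19.08 p [ 0.5244 -0.1586  0.1748] yaw 72.08 F [-2.6 -0.3  7.6] M [-0.04  0.51 -0.05] w 0.021 q7 -0.2
```

```bash
python3 -m handwheel '[{"translation":[0,-0.0005,0],"spin":0,"hand":1},{"translation":[0,0,-0.0005],"spin":0,"hand":1},{"translation":[0,0,0],"spin":0,"hand":1}]'
python3 -m handwheel '[{"translation":[0,0,-0.0005],"spin":0,"hand":1},{"translation":[0,0,0],"spin":0,"hand":1}]'
python3 -c "
from h import *
go(None)"
```

```text
clock: 19.33
ee_pos: [0.5243, -0.1586, 0.1748]
orientation: [0.809, 0.588, 0.001, 0.002]
contact_force: [0.5, -0.8, 6.3]
width: 0.0212
clock: 19.5
ee_pos: [0.5242, -0.1585, 0.1748]
orientation: [0.809, 0.588, 0.001, 0.002]
contact_force: [1.3, -1.9, 4.6]
width: 0.0214
t 19.5 p [ 0.5242 -0.1585  0.1748] yaw 72.05 F [ 1.3 -1.9  4.6] M [-0.39 -0.2   0.02] w 0.0214 q7 -0.2
```

```bash
python3 -m handwheel '[{"translation":[0,0,-0.001],"spin":0,"hand":1},{"translation":[0,0,-0.001],"spin":0,"hand":1},{"translation":[0,0,0],"spin":0,"hand":1}]'
python3 -m handwheel '[{"translation":[0,0,-0.0015],"spin":0,"hand":1},{"translation":[0,0,-0.0015],"spin":0,"hand":1},{"translation":[0,0,0],"spin":0,"hand":1}]'
python3 -m handwheel '[{"translation":[0,0,-0.002],"spin":0,"hand":1},{"translation":[0,0,-0.003],"spin":0,"hand":1},{"translation":[0,0,-0.004],"spin":0,"hand":1},{"translation":[0,0,-0.006],"spin":0,"hand":1},{"translation":[0,0,-0.01],"spin":0,"hand":1},{"translation":[0,0,-0.02],"spin":0,"hand":1},{"translation":[0,0,-0.03],"spin":0,"hand":1},{"translation":[0,0,0],"spin":0,"hand":1},{"translation":[0,0,0],"spin":0,"hand":1}]'
```

```text
clock: 19.75
ee_pos: [0.5228, -0.1575, 0.175]
orientation: [0.809, 0.588, -0.0, -0.0]
contact_force: [2.2, -1.0, -0.3]
width: 0.0213
clock: 20.0
ee_pos: [0.5225, -0.1572, 0.1783]
orientation: [0.809, 0.588, -0.0, -0.001]
contact_force: [1.7, -1.3, -2.4]
width: 0.0209
clock: 20.75
ee_pos: [0.5244, -0.1575, 0.2567]
orientation: [0.809, 0.588, 0.002, 0.002]
contact_force: [-0.3, -0.0, -3.2]
width: 0.0211
```

```bash
python3 - <<'E'
from h import *
go(None)
for c in([.4615,.195,.1174],[.461,.195,.131]): print("handle",proj("side",np.array(c)),proj("top",np.array(c)),"seen side 266.6,178.1 top 232.7,275.6")
for f in([.488,.1995,.0295],[.488,.1995,.0435]):
    r=np.array(f)+.037*np.array([-.2915,-.048,.955]);print("rim",proj("side",r),proj("top",r))
# rim in side/top original: bright contour of mouth
E
python3 -m handwheel '[{"translation":[0.01,0,0],"spin":-0.05,"hand":1},{"translation":[0.02,0,0],"spin":-0.1,"hand":1},{"translation":[0.02,0,0],"spin":-0.1,"hand":1},{"translation":[0.02,0,0],"spin":-0.1,"hand":1},{"translation":[0.02,0,0],"spin":-0.1,"hand":1},{"translation":[0.02,0,0],"spin":-0.1,"hand":1},{"translation":[0.02,0,0],"spin":-0.1,"hand":1}]'
```

```text
t 20.75 p [ 0.5244 -0.1575  0.2567] yaw 72.08 F [-0.3 -0.  -3.2] M [-0.02  0.05  0.01] w 0.0211 q7 -0.17
handle [267.66271711 183.05632445] [233.6418439  275.67693233] seen side 266.6,178.1 top 232.7,275.6
handle [266.84864575 178.22454511] [232.77123501 276.00788362] seen side 266.6,178.1 top 232.7,275.6
rim [276.69651528 199.50887576] [235.70966975 269.07887167]
rim [276.19527275 194.82450807] [234.87558374 269.12318922]
clock: 21.33
ee_pos: [0.5266, -0.0287, 0.2525]
orientation: [0.576, 0.817, -0.001, -0.001]
contact_force: [0.0, 1.3, -2.4]
width: 0.0216
```

```bash
python3 - <<'E'
from h import *
S=np.mean([eyes.read_camera("side") for _ in range(4)],0);T=np.mean([eyes.read_camera("top") for _ in range(3)],0)
np.save("S.npy",S);np.save("T.npy",T)
# ring now vs before vs level model
def fit(im,b):
    s=sub(im.astype(np.uint8),*b);m=(s[...,2]-s[...,0]>50);e=cv2.fitEllipse(cv2.convexHull(big(m)));return up(e[0],*b[:2]).round(2),(np.array(e[1])/4).round(2),round(e[2],1)
bs,bt=(290,285,350,345),(350,225,400,275)
print("side now",fit(S,bs),"start",fit(cv2.imread("pics/side0.png"),bs))
print("top now",fit(T,bt),"start",fit(cv2.imread("pics/top0.png"),bt))
a=np.linspace(0,2*np.pi,60)
for n in("side","top"):
    P=np.array([proj(n,np.array([.5268+.031*np.cos(t),-.1497+.031*np.sin(t),.104])) for t in a],np.float32);e=cv2.fitEllipse(P);print("level model",n,np.round(e[0],2),np.round(e[1],2),round(e[2],1))
def asc(g,x0,y0,x1,y1):
    for r in range(y0,y1): print(r,"".join(" .:-=+*%@#"[min(9,int(v//26))] for v in g[r,x0:x1]))
print("side cols 255..312");asc(S.mean(2),255,178,312,228)
E
```

```text
side now (array([319.9, 310.3]), array([31.63, 36.03]), 86.3) start (array([320.04, 310.  ]), array([31.78, 36.04]), 88.5)
top now (array([376.44, 246.97]), array([18.33, 24.47]), 171.8) start (array([373.1, 247.5]), array([25.62, 25.95]), 146.7)
level model side [319.63 310.46] [28.57 35.18] 87.7
level model top [372.98 246.98] [24.72 24.9 ] 144.0
side cols 255..312
178 ::::::....................:--=======-.............:=*%*+:
179 .::::::.....:..:...........:--======-.............:=*%%*-
180 ..:::::::...................:-======-..............:=+*+=
181 .....::::..:.................:-=====-...............-=++=
182 -:............................:-====-................-==-
183 =-:.................:..........:-===-............... .---
184 =---:............:::::..........:----:.............. ..::
185 ----:::::....::::::::::..........:::::..............   ..
186 ::::::::::::::::::::::--:........::::::............  .. .
187 ::::::::::::::::::::-=++-:.........:::::........... .  . 
188 ::::::::::::::::::-=+++++-:.........::.:..........  . . .
189 ::::::::::::::::--=+*+++++-:................
[... 1669 characters left out ...]
------------------
217 ====+%@@@@@@@%++++==============+++++=-------------------
218 =====%@@@@@@#@+++++=============++======--------==-------
219 =====*@@@@@@@@++++++=================++=-===----==-------
220 =====+%@@@@@@@++++++++========++====++++==+++=--==-------
221 ======*@@@@@@@*++++++++++=====++=+++++++++**+==-==-------
222 ======*@@@@@@#%++++++++++++++++++++++++*****+++====----==
223 ======+%@@@@@@%++++++++++++++++++++=+++********+++=======
224 =======*@@@@@@%++++++++++++++++++++=+++*********++++=++++
225 =======*@@@@@@@%+++++++++++++++++++==+*************+*****
226 =======+%@@@@##@+++++++++++++++++++==+*******************
227 ========%@@@@@@@*++++++++++++++++++===+******************
```

```bash
python3 - <<'E'
from h import *
def asc(g,x0,y0,x1,y1):
    for r in range(y0,y1): print(r,"".join(" .:-=+*%@#"[min(9,int(v//26))] for v in g[r,x0:x1]))
print("side cols 255..312");asc(cv2.imread("pics/side0.png").mean(2),255,183,315,232)
print("top cols 214..262");asc(cv2.imread("pics/top0.png").mean(2),214,242,262,292)
l=cv2.imread("pics/lift.png");l=cv2.resize(l,(110,130),interpolation=cv2.INTER_AREA);print("lift cols 258..312 rows 180..");asc(l.mean(2),38,70,92,108)
E
```

```text
side cols 255..312
183 .......  ..  .. . .. ... . .  .-============================
184 ........ ... ... ...  ..   ..:-=============================
185  ..   ..  ..   .. ....... .-*%%%%*+=========================
186   ..   ..  ..  .......  .:-*@@@@@@@%*+======================
187  . ..  ...  .. ...  .. .:-+%@@@%%%%%%%*=====================
188 :...... .. .... ..  ..:-=++*%@@%%%%%%%@*====================
189 -.  ..  ... .. . . :-=+==+++%@@%%%%***%%+===================
190 -:  ...  ......  :-=+++==++=+***++*****%%+==================
191 =-:  ... ...   ..-+++=========+=====+***%*==================
192 ==-. ...   . .:-==++==-===---=+++====++*%%==================
193 ==-:.  .. ..:-=====--=====---=+*++++=-=+%%==================
194 ===-:  . .:-=+++=---=======-=++****++===%%==================
195 ====-:  :-==++++=---========+**+*****+==%%==================
196 =====---====++++==--=========+++++***+==*%==================
197 ===========+=+++==---========+++**+***+=**=*@%+=============
198 ===========+=++==--:--========++*+****+*%*=+%@*=============
199 ============+===------========++++***
[... 6313 characters left out ...]
@%%*==+%%*==-=====++++++=+%@@@%*++*******+%@@@%+======
97 #%=-:-+*@%*+=====++++++=+*@@@@*+**%%%*****%@@@@*======
98 @%=::-=+*%%*+====+++=+=+*@@%*++*%%%%%*****%@@@@%======
99 @@%*====+*%%%*+++++++++*@@*++***%%%%******@@@@@%+=====
100 @@@@%+===++*%%%**+**%%%**+++**%%%%%%******%@@@@@*=====
101 %@@@@%+=+==++++**+++++++=+*****%%%%%%%%%@@@@@@@@%+====
102 *@@@@@*+=++===========+++*******%%%%%*%@@@@@@@@@@*====
103 +@@@@@%+==+++=-======++*********%%%%**%%%%@@@@@@@%+===
104 +%@@@@%+==+++=======+++*********%%*%%%****%@@@@@@@*===
105 =*@@@@@%+====+=====+++++********%%%%%*****%@@@@@@@%===
106 =*@@@@@@%++==+**===+++++*********%%%*+****%@@@@@@@%+==
107 =+%@@@@@@@%++=++====++++********%%**+++***%@@@@@@@@*==
```

```bash
python3 - <<'E'
from h import *
r,d=tri((234,265.6),(280,197.7));print("rim",r.round(4),d)
z=np.array([-.2915,-.048,.955]);f=r-.037*z;print("floor",f.round(4),"handle if home",(f+.092*z).round(4))
print("handle proj",proj("side",f+.092*z),proj("top",f+.092*z))
for h in(.06,.07,.08): print(h,onz("side",(280,197.7),h).round(4),onz("top",(234,265.6),h).round(4))
go(None)
E
```

```text
rim [0.4856 0.2019 0.0654] 0.001059508039614404
floor [0.4964 0.2037 0.0301] handle if home [0.4696 0.1993 0.118 ]
handle proj [271.20480332 181.21058053] [231.81856195 272.38779594]
0.06 [0.4852 0.2081 0.06  ] [0.4862 0.2027 0.06  ]
0.07 [0.485  0.1968 0.07  ] [0.4862 0.2012 0.07  ]
0.08 [0.4847 0.1854 0.08  ] [0.4861 0.1997 0.08  ]
t 21.68 p [ 0.5273 -0.0316  0.2532] yaw 109.13 F [-0.7  0.5 -2.8] M [-0.11  0.    0.06] w 0.0219 q7 0.2
```

```bash
python3 -m handwheel '[{"translation":[0,0,0],"spin":-0.1,"hand":1},{"translation":[0,0,0],"spin":-0.12,"hand":1},{"translation":[0,0,0],"spin":-0.12,"hand":1},{"translation":[0,0,0],"spin":-0.12,"hand":1},{"translation":[0,0,0],"spin":-0.12,"hand":1},{"translation":[0,0,0],"spin":-0.12,"hand":1},{"translation":[0,0,0],"spin":-0.12,"hand":1},{"translation":[0,0,0],"spin":-0.12,"hand":1},{"translation":[0,0,0],"spin":-0.12,"hand":1},{"translation":[0,0,0],"spin":-0.12,"hand":1},{"translation":[0,0,0],"spin":-0.12,"hand":1},{"translation":[0,0,0],"spin":-0.1,"hand":1}]'
python3 -c "
from h import *
go([.4836,.2007,.20],189.3)"
```

```text
clock: 22.68
ee_pos: [0.5276, -0.0314, 0.2535]
orientation: [-0.084, 0.996, -0.0, -0.0]
contact_force: [-0.1, 0.4, -2.1]
width: 0.0212
t 22.68 p [ 0.5276 -0.0314  0.2535] yaw -170.34 F [-0.1  0.4 -2.1] M [ 0.04  0.02 -0.01] w 0.0212 q7 1.51
 shift tool [0.0044 0.2362 0.0534]
 spin 0.006
```

```bash
python3 -m handwheel '[{"translation":[0.0005,0.017,0],"spin":0.006,"hand":1},{"translation":[0.0005,0.03,0],"spin":0,"hand":1},{"translation":[0.0005,0.036,0],"spin":0,"hand":1},{"translation":[0.0005,0.036,0],"spin":0,"hand":1},{"translation":[0.0005,0.036,0],"spin":0,"hand":1},{"translation":[0.0005,0.036,0],"spin":0,"hand":1},{"translation":[0.0005,0.03,0.01],"spin":0,"hand":1},{"translation":[0.0005,0.014,0.02],"spin":0,"hand":1},{"translation":[0,0,0.02],"spin":0,"hand":1},{"translation":[0,0,0],"spin":0,"hand":1},{"translation":[0,0,0],"spin":0,"hand":1}]'
cat >> h.py <<'E'
def view():
    p,y=go([.4836,.2007,.137],189.3);im=np.mean([eyes.read_camera("side") for _ in range(3)],0);c=proj("side",p-[0,0,.02]).astype(int)
    print("tcp-20mm at",c)
    g=im.mean(2)
    for r in range(c[1]-6,c[1]+34): print(r,"".join(" .:-=+*%@#"[min(9,int(v//26))] for v in g[r,c[0]-28:c[0]+28]))
    return im,c
E
python3 -c "
from h import *
view()"
```

```text
clock: 23.6
ee_pos: [0.4861, 0.1995, 0.2027]
orientation: [-0.079, 0.997, -0.001, -0.001]
contact_force: [0.4, -0.4, -1.4]
width: 0.0214
t 23.6 p [0.4861 0.1995 0.2027] yaw -170.96 F [ 0.4 -0.4 -1.4] M [ 0.   -0.04  0.04] w 0.0214 q7 1.0
 shift tool [0.0021 0.0017 0.0657]
 spin -0.005
tcp-20mm at [276 156]
150 ::::::::.   .......  .. :--:......:-:.. .-==============
151 :::::::::.   ..  .. .....--:......:-:.  :-=============+
152 :::::::::.   ..  ... .. .--:......:-:. .:==============*
153 :::::::::. ..... ... ....---......:-:::-===============*
154 :::::::::.   ... ... .. .:--......:---=================%
155 :::::::::..  ... ........:--......:-===================%
156 ::::::::::.   ... ....:-----:.:::--===================+%
157 ::::::::::..  ......:-=+=-------======================*@
158 :::::::::::....:::::--===------=======================*@
159 :::::::::::::::::::::----------=======================%@
160 :::::::::::::::::::::----------=======================%@
161 :::::::::::::::::::::--==------======================+@#
162 :::::::::::::::::::::-====-----======================+%@
[... 947 characters left out ...]
@@@@%%*++=--==============-=*
179 ====-:........:--==++***%%%%%%%*++=====================+
180 =====-. .......:--====+++++++++=========================
181 =====-:.........:--=====================================
182 ======-:..........:--===================================
183 =======-:... .......::----===---========================
184 =========-::....... ...:::-:-::-========================
185 ===========--:::....:::::::::::-======+%*+==============
186 ==============-::::::::::::::--=++++++*%@@@*+===========
187 ==============-::::::::::::-=+++++++++*%@@@@%*==========
188 ===========----::::::::::-=+++++++++++*%%%%%%@*=========
189 ========--::::::::::::::-=++++++++++++*%%%%*%%%+========
```

```bash
python3 -m handwheel '[{"translation":[0.002,0.0015,0.01],"spin":0,"hand":1},{"translation":[0,0,0.02],"spin":0,"hand":1},{"translation":[0,0,0.02],"spin":0,"hand":1},{"translation":[0,0,0.01],"spin":0,"hand":1},{"translation":[0,0,0.004],"spin":0,"hand":1},{"translation":[0,0,0],"spin":0,"hand":1}]' 25
python3 -m handwheel '[{"translation":[0.005,0,0],"spin":0,"hand":1},{"translation":[0.005,0,0],"spin":0,"hand":1},{"translation":[0,0,0],"spin":0,"hand":1}]'
```

```text
clock: 24.25
ee_pos: [0.4834, 0.2022, 0.139]
orientation: [-0.08, 0.997, -0.0, -0.001]
contact_force: [-0.1, 0.3, -1.9]
width: 0.0215
clock: 24.5
ee_pos: [0.473, 0.2016, 0.1408]
orientation: [-0.081, 0.997, -0.0, 0.0]
contact_force: [-0.6, 0.2, -2.5]
width: 0.0216
```

```bash
python3 -m handwheel '[{"translation":[0.004,0,0.001],"spin":0,"hand":1},{"translation":[0.004,0,0.001],"spin":0,"hand":1},{"translation":[0,0,0],"spin":0,"hand":1}]' 20
python3 -m handwheel '[{"translation":[0.004,0,0],"spin":0,"hand":1},{"translation":[0.004,0,0],"spin":0,"hand":1}]'
python3 -m handwheel '[{"translation":[0.004,0,0],"spin":0,"hand":1},{"translation":[0.004,0,0],"spin":0,"hand":1}]'
```

```text
clock: 24.75
ee_pos: [0.4688, 0.2007, 0.1402]
orientation: [-0.08, 0.997, 0.001, 0.004]
contact_force: [2.4, -0.1, 5.1]
width: 0.0215
clock: 24.92
ee_pos: [0.462, 0.1993, 0.1405]
orientation: [-0.079, 0.997, 0.001, 0.005]
contact_force: [3.2, -1.0, 8.6]
width: 0.0213
clock: 25.08
ee_pos: [0.4535, 0.1982, 0.1404]
orientation: [-0.079, 0.997, 0.001, 0.004]
contact_force: [2.1, -0.5, 6.4]
width: 0.0212
```

```bash
python3 -m handwheel '[{"translation":[0.004,0,0],"spin":0,"hand":1},{"translation":[0.004,0,-0.001],"spin":0,"hand":1},{"translation":[0.004,0,-0.001],"spin":0,"hand":1},{"translation":[0,0,0],"spin":0,"hand":1}]'
python3 -c "
from h import *
view();model(np.array([.442,.196,.14]),189.3,(8,12,17))"
```

```text
clock: 25.42
ee_pos: [0.4354, 0.1947, 0.1388]
orientation: [-0.081, 0.997, -0.001, -0.002]
contact_force: [-0.8, -1.7, -2.9]
width: 0.0217
t 25.42 p [0.4354 0.1947 0.1388] yaw -170.76 F [-0.8 -1.7 -2.9] M [-0.01  0.04 -0.03] w 0.0217 q7 0.95
 shift tool [-0.0485 -0.0018  0.0016]
 spin -0.001
tcp-20mm at [255 183]
177 :::::::::.   ......  ...:--......:-:..     ....:.::..:==
178 -==-:::::.   ... .. ....:--:.....:-:..  ......::::...-==
179 =====-:::.   ... ..  ...:--:.....:--..  ...:::::....:===
180 =====-:::.   ... ... .. .--:......--... ..::::.....:-===
181 =====-::::.  ...  .. ....--:......--....:::::.....:-====
182 =====-::::.  ... ... ....--:......:-....::.......-======
183 ======-:::.   ...... .. .:-:......:-:..........:-=======
184 ======-:::.   .. ...  .::---.....:::.......::--=========
185 ======-::::.  ..  ...:=++---::----:::::::--==========++*
186 ======-::::......::::-=+=------:::::::-===========+*@@@@
187 =======-:::::::::::::---------::::::::==========+%@@@#@@
188 =======-::::::::::::::--------:::::::-========+%####@@@@
189 ========-:::::::::::::-===----:::::::-=======*@##
[... 1073 characters left out ...]
+++++++=======+*%%*++**%@@@@@@@@
208 ===========-::::::--===============-==+*@%*+++*@@@@@@@@@
209 ============::::::::--===============+=+*%%***%@@@@@@@@@
210 ============--::::::::---------===++++==++*%@%%@@@@@@@*+
211 ===============-::::::::::::::-=++++=+====++++******++==
212 ================::::::::::::::-=+++++++=+============+++
213 ===============-:::::::::::::::==+++=++==++==-======++**
214 ===============-:::::::::::::::-=+=+===+==++=======+++**
215 ===============-:::::::::::::::-=+++=++====++=====++++**
216 ===============-:::::::::::::::-==+=+%@%+===+**===+++++*
 model tilt 8 bottom -0.329 neck 0.324
 model tilt 12 bottom -0.389 neck 0.426
 model tilt 17 bottom -0.469 neck 0.565
```

```bash
python3 -m handwheel '[{"translation":[0,0,-0.02],"spin":0,"hand":1},{"translation":[0,0,-0.02],"spin":0,"hand":1},{"translation":[-0.015,0,0],"spin":0,"hand":1},{"translation":[-0.015,0,0],"spin":0,"hand":1},{"translation":[-0.005,0,0],"spin":0,"hand":1},{"translation":[0,0,0],"spin":0,"hand":1},{"translation":[0,0,0],"spin":0,"hand":1}]' 30
cat >> h.py <<'E'
def ony(n,p,y):
    o,d=ray(n,p);return o+d*(y-o[1])/d[1]
E
python3 - <<'E'
from h import *
im,c=view()
model(sense()["ee_pos"]-np.array([0,0,0]),189.3,(0,4,8,12))
g=im.mean(2);
for r in range(c[1]+2,c[1]+16): print(r,c[0]-10,g[r,c[0]-10:c[0]+10].astype(int))
E
```

```text
clock: 26.15
ee_pos: [0.4718, 0.2008, 0.1789]
orientation: [-0.08, 0.997, -0.0, -0.002]
contact_force: [-0.1, 0.1, -2.9]
width: 0.0214
t 26.15 p [0.4718 0.2008 0.1789] yaw -170.81 F [-0.1  0.1 -2.9] M [ 0.01 -0.01 -0.02] w 0.0214 q7 0.98
 shift tool [-0.0117 -0.002   0.0419]
 spin -0.002
tcp-20mm at [270 165]
159 ::::::::.   ... ... ... :=-......:-:.. .-===============
160 :::::::::   ...  ..  .. :--......:--... -===============
161 :::::::::.  ...  .......:--:......--.. .-===============
162 :::::::::.   ... ..  .. :--:......--.  .-===============
163 :::::::::.   ... ...... .--:......--.::-================
164 :::::::::.   ......  .. .--:......:-====================
165 ::::::::::.  ..  ..   ...--:......:=====================
166 ::::::::::.  ... .. ..::----..::---=====================
167 ::::::::::..  .    .:-===-----:::::-====================
168 ::::::::::::.. ..  .:-===-----:....:-===================
169 ::::::::::::.....   :---------:  .::::==================
170 ::::::::::::....    .:--------:. ..:.:-=================
171 ::::::::::::...     .-===-----:   ...:-==============
[... 2337 characters left out ...]
8 115 105 107 124 127 118 107  89  84  84  70  56  53
  50  46]
174 260 [ 43  69  80  84 103 115 117 121 124 123 120 111  94  84  89  89  86  93
  80  48]
175 260 [ 77  90  88  91 101 113 123 125 125 124 119 111  97  86  89  90 128 155
 145 102]
176 260 [ 97  93  91  88  99 113 119 122 123 123 119 114  95  86  87  90 108 146
 158 135]
177 260 [143 148 125  87  98 109 118 122 124 123 120 113  98  92 104 132 147 160
 168 155]
178 260 [165 161 134  93  94 108 120 123 124 122 119 111 100 123 150 160 162 164
 164 162]
179 260 [165 163 154 127 101 107 116 122 124 123 120 111 106 136 161 162 162 162
 162 158]
180 260 [163 162 160 140 109 105 113 121 124 122 117 111 121 145 161 161 160 159
 164 162]
```

```bash
python3 -m handwheel '[{"translation":[-0.01,-0.001,0],"spin":0,"hand":1},{"translation":[-0.01,-0.001,0],"spin":0,"hand":1},{"translation":[0,0,0.01],"spin":0,"hand":1},{"translation":[0,0,0.015],"spin":0,"hand":1},{"translation":[0,0,0.01],"spin":0,"hand":1},{"translation":[0,0,0.005],"spin":0,"hand":1},{"translation":[0,0,0],"spin":0,"hand":1}]' 25
python3 -m handwheel '[{"translation":[0,0,0.004],"spin":0,"hand":1},{"translation":[0,0,0.003],"spin":0,"hand":1}]'
python3 -m handwheel '[{"translation":[0,0,0.003],"spin":0,"hand":1},{"translation":[0,0,0.002],"spin":0,"hand":1}]'
```

```text
clock: 26.88
ee_pos: [0.4916, 0.2014, 0.1379]
orientation: [-0.08, 0.997, -0.001, -0.002]
contact_force: [0.2, -1.0, -2.8]
width: 0.0216
clock: 27.05
ee_pos: [0.4933, 0.2025, 0.1331]
orientation: [-0.08, 0.997, 0.0, 0.001]
contact_force: [0.1, 0.7, -3.4]
width: 0.0214
clock: 27.22
ee_pos: [0.4931, 0.2022, 0.1278]
orientation: [-0.08, 0.997, -0.0, 0.0]
contact_force: [-0.9, -0.3, -2.8]
width: 0.0212
```

```bash
python3 -m handwheel '[{"translation":[0,0,0.003],"spin":0,"hand":1},{"translation":[0,0,0.002],"spin":0,"hand":1}]'
python3 -m handwheel '[{"translation":[0,0,0.002],"spin":0,"hand":1},{"translation":[0,0,0.002],"spin":0,"hand":1}]'
python3 -m handwheel '[{"translation":[0,0,0.002],"spin":0,"hand":1},{"translation":[0,0,0],"spin":0,"hand":1}]'
```

```text
clock: 27.38
ee_pos: [0.4936, 0.2024, 0.1231]
orientation: [-0.08, 0.997, 0.0, 0.001]
contact_force: [1.3, -0.6, 1.5]
width: 0.0215
clock: 27.55
ee_pos: [0.4947, 0.2028, 0.1215]
orientation: [-0.08, 0.997, -0.0, 0.002]
contact_force: [0.2, -2.0, 16.9]
width: 0.0213
clock: 27.72
ee_pos: [0.4962, 0.2029, 0.1205]
orientation: [-0.08, 0.997, 0.0, 0.004]
contact_force: [1.8, -2.3, 13.5]
width: 0.0214
```

```bash
python3 -m handwheel '[{"translation":[0.003,0,0],"spin":0,"hand":1},{"translation":[0.003,0,0],"spin":0,"hand":1}]' 20
python3 -m handwheel '[{"translation":[0.003,0,0],"spin":0,"hand":1},{"translation":[0.003,0,0],"spin":0,"hand":1}]'
python3 -m handwheel '[{"translation":[0.003,0,0],"spin":0,"hand":1},{"translation":[0.003,0,0],"spin":0,"hand":1}]'
```

```text
clock: 27.88
ee_pos: [0.4945, 0.2025, 0.1214]
orientation: [-0.079, 0.997, 0.001, 0.008]
contact_force: [9.4, -0.8, 9.6]
width: 0.0215
clock: 28.05
ee_pos: [0.4922, 0.202, 0.1225]
orientation: [-0.079, 0.997, 0.002, 0.012]
contact_force: [13.3, -0.4, 9.5]
width: 0.0216
clock: 28.22
ee_pos: [0.4881, 0.2015, 0.1237]
orientation: [-0.079, 0.997, 0.003, 0.014]
contact_force: [11.1, 0.3, 16.3]
width: 0.0211
```

```bash
python3 -m handwheel '[{"translation":[0.003,0,0],"spin":0,"hand":1},{"translation":[0.003,0,0],"spin":0,"hand":1}]'
python3 -m handwheel '[{"translation":[0.003,0,0],"spin":0,"hand":1},{"translation":[0.003,0,0],"spin":0,"hand":1}]'
python3 -m handwheel '[{"translation":[0.003,0,0],"spin":0,"hand":1},{"translation":[0.003,0,0],"spin":0,"hand":1},{"translation":[0,0,0],"spin":0,"hand":1}]'
python3 -c "
from h import *
im,c=view();g=im.mean(2)
model(np.array(sense()['ee_pos']),189.3,(0,4,8,12,17))"
```

```text
clock: 28.38
ee_pos: [0.4836, 0.2008, 0.1248]
orientation: [-0.079, 0.997, 0.003, 0.016]
contact_force: [15.2, -0.5, 16.5]
width: 0.0217
clock: 28.55
ee_pos: [0.4786, 0.2001, 0.1257]
orientation: [-0.078, 0.997, 0.003, 0.017]
contact_force: [13.3, -0.7, 21.6]
width: 0.0214
clock: 28.8
ee_pos: [0.4727, 0.1992, 0.1264]
orientation: [-0.079, 0.997, 0.003, 0.017]
contact_force: [12.2, -2.0, 22.8]
width: 0.0214
t 28.8 p [0.4727 0.1992 0.1264] yaw -170.97 F [12.2 -2.  22.8] M [-0.71 -3.22  0.03] w 0.0214 q7 0.93
 shift tool [-0.0114 -0.0002 -0.0102]
 spin -0.005
tcp-20mm at [273 185]
179 :::::::::.   ... ... ...--:......:-.    .:==============
180 :::::::::.   ... .......-=-......:-:  .:-===============
181 ::::::::::.   ......   .:=-......:-:.:-=================
182 -::::::::::.  ... ...  .:--......:-=====================
183 -:::::::::::   ... ... .:--:.....:-=====================
184 =-::::::::::. .... ...  :--:......-=====================
185 =-::::::::::.  ... ...  .--:.....:-====*%%%*++==========
186 =-:::::::::::.  ... .. .:-=:.::---=++++%@@@@@@*+========
187 =-:::::::::::.  ...  .:
[... 1419 characters left out ...]
+++*%%%%%%%***%*%
211 ============+%@@@@@*====+++++**+++++==+*****%%%%%***%@@@
212 =============*@@@@@%======-===+====++*******%%%%%%*%@@@@
213 ============-*@@@@@%+=+++==-=====+++*********%%%%%%%%%%@
214 ==============%@@@@%+==+=+=======+++************%%*%***%
215 ==============*@@@@@%+==+++=====++++*********%%%%%*****%
216 =============-+@@@@@@%+====+====+++++**********%%*+****%
217 ==============+%@@@@@@@%+========++++********%%%*+=+***%
218 ===============*@@@@@@@@@%+++====+++++*********+++++***%
 model tilt 0 bottom -0.216 neck 0.111
 model tilt 4 bottom -0.272 neck 0.202
 model tilt 8 bottom -0.33 neck 0.298
 model tilt 12 bottom -0.39 neck 0.399
 model tilt 17 bottom -0.468 neck 0.537
```

```bash
python3 -m handwheel '[{"translation":[0.003,0,0],"spin":0,"hand":1},{"translation":[0.003,0,0],"spin":0,"hand":1},{"translation":[0.003,0,0],"spin":0,"hand":1}]'
python3 -m handwheel '[{"translation":[0.002,0,0.001],"spin":0,"hand":1},{"translation":[0.002,0,0.001],"spin":0,"hand":1},{"translation":[0,0,0],"spin":0,"hand":1}]'
python3 -c "
from h import *
im,c=view()"
```

```text
clock: 29.2
ee_pos: [0.4639, 0.1979, 0.1266]
orientation: [-0.079, 0.997, 0.003, 0.017]
contact_force: [13.2, -4.4, 21.3]
width: 0.0216
clock: 29.45
ee_pos: [0.4625, 0.1978, 0.1264]
orientation: [-0.079, 0.997, 0.003, 0.02]
contact_force: [13.0, -3.8, 32.4]
width: 0.0214
t 29.45 p [0.4625 0.1978 0.1264] yaw -170.99 F [13.  -3.8 32.4] M [-1.16 -3.56  0.01] w 0.0214 q7 0.92
 shift tool [-0.0217 -0.0004 -0.0097]
 spin -0.005
tcp-20mm at [268 186]
180 ::::::::::...........  .:-:......:-:. .:-===============
181 ::::::::::.   ..  ...  .:--......:-:.:-=================
182 -::::::::::.   ..  ... .:--:.....:---===================
183 -:::::::::::.  .. ....  :--:.....:--====================
184 -::::::::::::  ... ...  .--:......-=====================
185 =-:::::::::::.   .. ... .-=-......:======+*%%%%%*++=====
186 =-::::::::::::.  ..  .. .:--.....:-====+*%@@@@@@@@@*+===
187 ==-::::::::::::  ....    :--::::---======+***%%@@@%@%*==
188 ==-::::::::::::.  ...  ..:---------===---=+*++**%%%%%@*=
189 ===-::::::::::::. .. ..::::--------=====++***+++*%%*%%%+
190 ===-:::::::::::::....:::::::::----====
[... 1087 characters left out ...]
@%*=-----=======+*%*++*%%%***
209 ==============-:-*@@@@@@%=+*%%*+=======+++%%*++**%%%*%**
210 ================-*@@@@@#%==++*%@%%*+**%%%*+++++*%%%%%%**
211 =================+%@@@@@+====+++*+**+++++==+****%*%%*%%*
212 ==================*@@@@@%+=+============+++******%*%%%%*
213 ==================*@@@@@%+==++==-=====+++*********%%%%*%
214 ===================%@@@@%+==+++=======+++**********%%%%%
215 ===================*@@@@@%+===++=====++++***********%%%*
216 ==================-+@@@@@@%+===+=====+++++**********%%*+
217 ===================+%@@@@@@@%++=======++++********%%%*+=
218 ====================*@@@@@@@@@%+++=====++++*********++++
219 ====================*@@@@@@@@@@@@@%+===++++*******+=++**
```

```bash
python3 -m handwheel '[{"translation":[-0.003,0,0],"spin":0,"hand":1},{"translation":[0,0,0],"spin":0,"hand":1}]'
python3 -m handwheel '[{"translation":[-0.003,0,0],"spin":0,"hand":1},{"translation":[0,0,0],"spin":0,"hand":1}]'
python3 -m handwheel '[{"translation":[-0.003,0,0],"spin":0,"hand":1},{"translation":[0,0,0],"spin":0,"hand":1}]'
```

```text
clock: 29.77
ee_pos: [0.4634, 0.198, 0.1261]
orientation: [-0.078, 0.997, 0.002, 0.017]
contact_force: [9.4, -5.3, 35.1]
width: 0.0212
clock: 29.93
ee_pos: [0.4641, 0.1985, 0.1246]
orientation: [-0.079, 0.997, 0.002, 0.015]
contact_force: [7.3, -3.0, 29.7]
width: 0.0212
clock: 30.1
ee_pos: [0.465, 0.1984, 0.1222]
orientation: [-0.079, 0.997, 0.002, 0.013]
contact_force: [8.5, -2.4, 18.4]
width: 0.0218
```

```bash
python3 -m handwheel '[{"translation":[-0.002,0,0.001],"spin":0,"hand":1},{"translation":[0,0,0.001],"spin":0,"hand":1}]'
python3 -m handwheel '[{"translation":[-0.002,0,0.001],"spin":0,"hand":1},{"translation":[0,0,0.001],"spin":0,"hand":1}]'
python3 -m handwheel '[{"translation":[-0.002,0,0.001],"spin":0,"hand":1},{"translation":[0,0,0.001],"spin":0,"hand":1}]'
python3 -c "
from h import *
im,c=view()"
```

```text
clock: 30.27
ee_pos: [0.4654, 0.1979, 0.1186]
orientation: [-0.079, 0.997, 0.002, 0.011]
contact_force: [7.4, -1.6, 7.0]
width: 0.0209
clock: 30.43
ee_pos: [0.4664, 0.1978, 0.1153]
orientation: [-0.079, 0.997, 0.002, 0.01]
contact_force: [9.3, -0.9, 7.1]
width: 0.0216
clock: 30.6
ee_pos: [0.4675, 0.198, 0.1127]
orientation: [-0.079, 0.997, 0.002, 0.008]
contact_force: [7.0, -1.0, 6.8]
width: 0.0215
t 30.6 p [0.4675 0.198  0.1127] yaw -170.94 F [ 7.  -1.   6.8] M [-0.21 -2.11 -0.08] w 0.0215 q7 0.92
 shift tool [-0.0168  0.0001 -0.024 ]
 spin -0.004
tcp-20mm at [271 190]
184 =-::::::::......  .. ...--:......--:. ..:-==============
185 ==-:::::::. ....  ......-=-......:-:..-+%%%%%*++========
186 ===::::::::.  ... ...  .:--......::::=%@@@@@@@@@*+======
187 ===-:::::::.  ...  ...  :--:.....:--=+**%@@@@@@@@@*=====
188 ===-::::::::. ....  ..  .--:.....:-==+++%@@@@%%%%%@*====
189 ====-::::::::.  ... ... .--:......---+++%@@%%%%%*%%%+===
190 ====-:::::::::. .... ....--:......-===+++***+******%%+==
191 ====-:::::::::.  ... .. .:-:...:::-===---=++++=++***%*==
192 =====-:::::::::.  ...   .:--:--
[... 1216 characters left out ...]
=-========+++*******%%%%%*%@@
213 ==============-+@@@@@%+=+++==-=====+++**********%%%**%%%
214 ================%@@@@%+===++=======+++********%*%%%%%***
215 ================*@@@@@%+===+======++++**********%%%%****
216 ===============-+@@@@@@%+===+=====++++**********%%%*++**
217 ================+%@@@@@@@%+========++++**********%*+=+**
218 =================*@@@@@@@@@%+++====+++++*********+++++**
219 =================*@@@@@@@@@@@@@%+===++++*******++=+**+**
220 =================+%@@@@@@@@@@@@@@@%++++++***++++*%@@@@%%
221 ==================*@@@@@@@@@@@@@@@@@%+++==++=+*@@@@@@@@@
222 =================-+@@@@@@@@@@@@@@@@@@@@%++*@@@@@@@@@@@@@
223 ===================%@@@@@@@@@@@@@@@@@@@@@@@@@@@@@@@@@@@@
```

```bash
python3 -m handwheel '[{"translation":[-0.002,0,0.001],"spin":0,"hand":1},{"translation":[0,0,0.001],"spin":0,"hand":1}]'
python3 -m handwheel '[{"translation":[-0.001,0,0.001],"spin":0,"hand":1},{"translation":[0,0,0.001],"spin":0,"hand":1}]'
python3 -m handwheel '[{"translation":[-0.001,0,0.001],"spin":0,"hand":1},{"translation":[0,0,0.001],"spin":0,"hand":1}]'
```

```text
clock: 30.92
ee_pos: [0.4685, 0.1982, 0.1105]
orientation: [-0.079, 0.997, 0.001, 0.007]
contact_force: [3.8, -1.5, 13.8]
width: 0.0211
clock: 31.08
ee_pos: [0.4687, 0.1985, 0.1104]
orientation: [-0.079, 0.997, 0.0, 0.007]
contact_force: [0.1, -4.2, 27.2]
width: 0.0217
clock: 31.25
ee_pos: [0.4689, 0.1987, 0.1103]
orientation: [-0.079, 0.997, -0.001, 0.006]
contact_force: [-6.7, -7.8, 41.2]
width: 0.0212
```

```bash
python3 -m handwheel '[{"translation":[0.001,0.001,-0.003],"spin":0,"hand":1},{"translation":[0,0,-0.002],"spin":0,"hand":1},{"translation":[0,0,0],"spin":0,"hand":1}]'
python3 -m handwheel '[{"translation":[0,0,0],"spin":0,"hand":0.2},{"translation":[0,0,0],"spin":0,"hand":-0.3},{"translation":[0,0,0],"spin":0,"hand":-0.6},{"translation":[0,0,0],"spin":0,"hand":-0.6},{"translation":[0,0,0],"spin":0,"hand":-0.6}]'
python3 -m handwheel '[{"translation":[0,0,-0.01],"spin":0,"hand":-0.6},{"translation":[0,0,-0.03],"spin":0,"hand":-0.6},{"translation":[0,0,-0.04],"spin":0,"hand":-0.6},{"translation":[0,0,-0.03],"spin":0,"hand":-0.6},{"translation":[0,0,0],"spin":0,"hand":-0.6}]'
```

```text
clock: 31.5
ee_pos: [0.4685, 0.1984, 0.1107]
orientation: [-0.079, 0.997, 0.001, 0.007]
contact_force: [6.5, -1.5, 3.2]
width: 0.0213
clock: 31.92
ee_pos: [0.4615, 0.1983, 0.1074]
orientation: [-0.08, 0.997, -0.0, -0.001]
contact_force: [0.2, 0.7, -0.2]
width: 0.0684
clock: 32.33
ee_pos: [0.4654, 0.2014, 0.2249]
orientation: [-0.08, 0.997, 0.002, 0.006]
contact_force: [0.2, 1.3, 0.3]
width: 0.0684
```

```bash
python3 -m handwheel '[{"translation":[0.0195,0.0234,-0.01],"spin":0,"hand":-1},{"translation":[0.0195,0.0234,-0.01],"spin":0,"hand":-1},{"translation":[0.0195,0.0234,0],"spin":0,"hand":-1},{"translation":[0.0195,0.0234,0],"spin":0,"hand":-1},{"translation":[0.0195,0.0234,0],"spin":0,"hand":-1},{"translation":[0,0,0],"spin":0,"hand":-1},{"translation":[0,0,0],"spin":0,"hand":-1}]'
python3 - <<'E'
from h import *
S=np.mean([eyes.read_camera("side") for _ in range(4)],0);T=np.mean([eyes.read_camera("top") for _ in range(4)],0)
np.save("S2.npy",S);np.save("T2.npy",T);S0=cv2.imread("pics/side0.png");T0=cv2.imread("pics/top0.png")
def ell(im,b):
    s=sub(im.astype(np.uint8),*b);m=(s[...,2]-s[...,0]>50);e=cv2.fitEllipse(cv2.convexHull(big(m)));return up(e[0],*b[:2]).round(2),(np.array(e[1])/4).round(2),round(e[2],1)
def hnd(im,b):
    s=sub(im.astype(np.uint8),*b);r=cv2.minAreaRect(big(s.max(2)<52));return up(r[0],*b[:2]).round(1),(np.array(r[1])/4).round(1),round(r[2],1)
for n,a,z,b,h in(("side",S,S0,(290,285,350,345),(245,155,295,210)),("top",T,T0,(350,225,400,275),(215,250,255,300))):
    print(n,"ring now",ell(a,b),"start",ell(z,b));print(n,"handle now",hnd(a,h),"start",hnd(z,h))
    d=abs(a-z).max(2)>60;cs,_=cv2.findContours(d.astype(np.uint8),0,1);print("changed",[cv2.boundingRect(c) for c in cs if cv2.contourArea(c)>25])
def asc(g,x0,y0,x1,y1):
    for r in range(y0,y1): print(r,"".join(" .:-=+*%@#"[min(9,int(v//26))] for v in g[r,x0:x1]))
print("side cup 245");asc(S.mean(2),245,158,300,213)
print("ring red-blue side, cols 298..342: now / start")
for r in range(290,330): print(r,*["".join(" .:-=+*%@#"[int(np.clip(v//18,0,9))] for v in (q[r,298:342,2].astype(float)-q[r,298:342,0])) for q in(S,S0)],sep="|")
E
```

```text
clock: 32.92
ee_pos: [0.3453, 0.2997, 0.2383]
orientation: [-0.083, 0.997, -0.0, 0.0]
contact_force: [0.4, 0.1, 0.5]
width: 0.085
side ring now (array([319.93, 310.3 ]), array([31.58, 35.88]), 86.0) start (array([320.04, 310.  ]), array([31.78, 36.04]), 88.5)
side handle now (array([267. , 177.8]), array([26.7, 30.3]), 62.8) start (array([266.6, 178.1]), array([26.8, 30.5]), 63.0)
changed [(0, 470, 9, 10), (75, 326, 22, 22), (51, 301, 42, 50), (9, 190, 13, 23), (3, 150, 18, 38), (195, 85, 18, 40), (184, 70, 24, 16), (181, 38, 27, 11), (167, 6, 41, 29)]
top ring now (array([373.03, 247.46]), array([25.51, 25.97]), 169.8) start (array([373.1, 247.5]), array([25.62, 25.95]), 146.7)
top handle now (array([232.5, 275.2]), array([28.6, 10.8]), 78.7) start (array([232.7, 275.6]), array([28.6, 10.8]), 78.5)
changed [(314, 471, 15, 9), (343, 459, 4, 19), (306, 457, 21, 9), (214, 446, 34, 34), (597, 423, 43, 30), (314, 415, 39, 27), (535, 398, 82, 57), (110, 326, 39, 26), (148, 320, 60, 38)]
side cup 245
158 =======================================================
159 ==========================
[... 6272 characters left out ...]
      .-=-=======--=++*+++====-:.        |         .:-=++++++++++++++++++==-:         
323|          .:--===++++===++=======:          |          .:--==+++++++++++++==--.          
324|            .:-==+++++=======-:-:           |           ..:--====+++==+===-::.           
325|             .::-==++++==--:::.             |              ..:--======-:::.              
326|                .::---::::..                |                 ..:.::::..                 
327|                                            |                                            
328|                                            |                                            
329|                                            |
```

```bash
python3 - <<'E'
from h import *
from scipy.ndimage import map_coordinates as mc
S=np.load("S2.npy");S0=cv2.imread("pics/side0.png").astype(float)
A,B=onz("side",(322.5,296),.104),onz("side",(317,321.5),.104);d=A-B;a=np.degrees(np.arctan2(d[1],d[0]))%180;print("slot now",a,"turned cw",162-a)
C=np.array([.5272,-.1495,.104])
th=np.radians(np.arange(0,360,3));out={}
for nm,im in(("now",S),("start",S0)):
    f=cv2.GaussianBlur((im[...,2]-im[...,0]).astype(np.float32),(0,0),.7);res=[]
    for t in th:
        u=np.array([np.cos(t),np.sin(t),0]);p=proj("side",C+.031*u);n=proj("side",C+.033*u)-proj("side",C+.029*u);n/=np.linalg.norm(n)
        s=np.arange(-3,3.01,.05);v=mc(f,[p[1]+s*n[1],p[0]+s*n[0]],order=1)
        pk=v[:60].max();i=np.where(v>45)[0]
        dz=(proj("side",C+.031*u+[0,0,.001])-p)@n     # px per mm of height
        res.append((s[i.max()] if len(i) and pk>70 and i.max()<len(s)-1 else np.nan,dz,*n))
    out[nm]=np.array(res)
far=(np.sin(th)>-0.25)
def sol(r,m,off=True):
    m=m&np.isfinite(r);M=np.c_[out["now"][:,1]*31*np.cos(th),out["now"][:,1]*31*np.sin(th)]
    if off: M=np.c_[M,out["now"][:,2]]
    for _ in range(3):
        x=np.linalg.lstsq(M[m],r[m],rcond=None)[0];e=r-M@x;m=m&(abs(e)<2.2*np.nanstd(e[m])+.05)
    return np.degrees(x[:2]).round(2),m.sum(),np.nanstd(e[m]).round(2)
print("now",np.round(out["now"][far,0],1));print("start",np.round(out["start"][far,0],1))
print("tilt now-start (deg about, x,y slopes)",sol(out["now"][:,0]-out["start"][:,0],far,False))
for n in out: print(n,"absolute incl dx",sol(out[n][:,0],far))
E
```

```text
slot now 72.02833361097952 turned cw 89.97166638902048
now [ 0.6  0.6  0.6  0.7  0.8  0.9  1.   1.1  1.1  1.   1.1  1.   1.1  1.1
  1.2  1.3  1.3  1.4  1.4  1.3  1.2  0.7 -0.5 -1.  -1.1 -1.1 -1.  -0.1
  0.7  1.2  1.4  1.3  1.3  1.3  1.3  1.3  1.2  1.2  1.2  1.3  1.3  1.2
  1.   1.   1.   1.   0.9  0.9  0.9  0.8  0.7  0.6  0.6  0.5  0.5  0.5
  0.4  0.4  0.2  0.1  0.1  0.1  0.1  0.2  0.2  0.3  0.3  0.4  0.5]
start [ 0.4  0.6  0.7  0.8  0.9  0.9  1.1  1.1  1.2  1.2  1.3  1.4  1.4  1.4
  1.5  1.6  1.6  1.7  1.7  1.7  1.7  1.8  1.9  1.9  1.7  1.6  1.6  1.7
  1.7  1.7  1.8  1.9  1.8  1.7  1.8  1.8  1.7  1.7  1.7  1.5  1.4  1.3
  1.3  1.2  1.2  1.2  1.2  1.   0.7  0.4 -0.1 -0.5 -0.6 -0.6 -0.4 -0.3
 -0.2 -0.1  0.1  0.3  0.3  0.3  0.3  0.3  0.3  0.  -0.2 -0.1  0.1]
tilt now-start (deg about, x,y slopes) (array([-1.67, -3.  ]), np.int64(57), np.float64(0.2))
now absolute incl dx (array([1.83, 9.27]), np.int64(62), np.float64(0.32))
start absolute incl dx (array([ 2.88, 11.5 ]), np.int64(69), np.float64(0.35))
```

```bash
python3 -c "
from h import *
go(None);manip.close_job()"
```

```text
t 33.32 p [0.3479 0.2975 0.2376] yaw -170.92 F [-0.2 -0.  -0.2] M [ 0.01  0.01 -0.08] w 0.0855 q7 0.77
the job is handed in; nothing more can be done
```

The ring has been levelled and turned about a quarter turn clockwise, and the spanner is back home in its holder. I handed the job in at 33.3 s, with the gripper open and clear of everything.

**What I did**
1. **Taking the spanner:** I gripped it in the slanted holder, levered it nearly upright against the cup, then stood it on the bench to square it. I released it there briefly and gripped it again lower on the handle.
2. **Seating:** I lowered it onto the ring until the blades dropped into the slots and pressed with about 11–12 N. It sank about 2 mm from first contact and then stopped firmly, at the height expected for full seating.
3. **Turning:** I turned about 92° clockwise around the ring's axis, eased back 2.3°, and lifted straight off.
4. **Returning it:** I tilted it against the cup wall, pressed it to a firm stop on the floor, and let go.

**Last checks**
- **Turn:** the slot direction went from 162° to 72°, which is about 90° clockwise.
- **Holder:** the handle is within 0.5 px of its starting position and at the same angle in both views.
- **Other things on the bench:** only the robot and its shadow had changed in the pictures.
- **Ring level:** the camera showed the ring's tilt change by about 3.0–3.4°, which matches the stated 3–5° lean. I could not confirm absolute level to better than about 1–2°, because the absolute fit was swamped by calibration error and is not usable. The firm stop when seating is the main evidence that it is level.

**What went wrong on the way**
- The first grip was about 15 mm high on the handle, and the second about 10 mm off its centre. I allowed for that offset when turning.
- The first attempt to tilt the spanner for its return slid over the cup's rim. The second worked.
- The upward force briefly reached 41 N on the spanner as it bottomed in its holder.

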